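# Build a cup nest from a flap-front dispenser

## Task

Stand the full media bottle on the treadle of the clear dispenser so that its weight holds the spring-loaded flap open, take out every graded cup that is behind the flap, and nest them upright in the white pot, the widest cup first and each narrower one inside the last, all the way down. When all are nested, stand the bottle back on its cork coaster so that the flap springs shut; leave the carton and the timer alone.

Things in the scene. Friction and masses are not known exactly. Their poses are not given: they have to be found in the camera images.
- dispenser_floor (a point): Clear-walled cup dispenser, fixed on the bench, 190 mm deep (its x, front to back) x 380 mm wide (its y) x 150 mm high, its front towards the robot; this point is the centre of its inner floor, 6 mm above the bench. Walls are 4 mm thick; front wall 138 mm high, side and back walls 150 mm. The cups stand in a row along its y, about 15 mm in front of this point and about 82 mm apart. The flap covers its whole top; with the flap open the cups are lifted out straight up.
- flap (a joint): Spring-loaded clear flap with a blue frame on top of the dispenser, hinged along the top of the back wall: 0 rad shut, 2.3 rad fully open (leaning back 42 degrees, clear of the cups, its edge up to about 310 mm above the bench). Linked to the treadle: it opens in proportion as the treadle sinks, and springs shut when the load is taken off.
- treadle_top (a point): Centre of the top of the treadle, a square 90 x 90 mm plate with a black rubber face beside the dispenser's right-hand side (250 mm to the dispenser's -y from its centre). 52 mm above the bench when up; about 4 N push it down all its 30 mm travel, straight down and level, in about half a second; the bottle is heavy enough to do so and to keep it down.
- bottle_mid (a point): Full media bottle with a blue screw cap, body 60 mm across, 138 mm tall, about 0.55 kg; this point is its centre, 69 mm above its foot. Cap 46 mm across, the top 24 mm of the bottle, fixed to it: grip it there from above. It starts standing on the coaster.
- coaster_top (a point): Round cork coaster 90 mm across, 3 mm thick, fixed on the bench; this point is the centre of its top.
- pot_mid (a point): White open pot, 92 mm across, 38 mm high, wall 2.5 mm, floor 4 mm thick, standing loose on the bench; this point is its centre, 19 mm above its foot.
- cup_grey_mid (a point): Grey open cup, 69 mm across, 62 mm high, wall 2.5 mm, floor 4 mm thick; this point is its centre, 31 mm above its foot. May be absent. Nested in the next wider vessel, its top 28 mm stick out above that one's rim (more if a size between is absent).
- cup_blue_mid (a point): Blue open cup, 54 mm across, 86 mm high, wall 2.5 mm, floor 4 mm thick; this point is its centre, 43 mm above its foot. May be absent. Nested in the next wider vessel, its top 28 mm stick out above that one's rim (more if a size between is absent).
- cup_green_mid (a point): Green open cup, 39 mm across, 110 mm high, wall 2.5 mm, floor 4 mm thick; this point is its centre, 55 mm above its foot. May be absent. Nested in the next wider vessel, its top 28 mm stick out above that one's rim (more if a size between is absent).
- cup_orange_mid (a point): Orange open cup, 24 mm across, 134 mm high, wall 2.5 mm, floor 4 mm thick; this point is its centre, 67 mm above its foot. May be absent. Nested in the next wider vessel, its top 28 mm stick out above that one's rim (more if a size between is absent).
- carton: Bystander: small white carton 66 x 90 x 45 mm; origin under its centre.
- timer: Bystander: white bench timer lying flat, 66 x 66 x 19 mm; origin under its centre.
There are look-alikes about, which are no part of the job. What is shaped like the part that bears bottle_mid but orange or turquoise is not meant.

How it is judged:
By the outcome, as a careful person would: the job done as asked, in the order asked, and still so for the second after the job is handed in, with the robot touching nothing.
Of cup_grey, cup_blue, cup_green, cup_orange only 3 to 4 are there at a start; the rules pass over those that are not, and their reading is None.
At some moment in a run one of pot may be knocked a few centimetres aside while the robot is not near it.
It also fails if it takes over 210 s, if anything falls off the work surface, if the arm or the gripper's body presses on something with over 40 N, if the wrist force passes 120 N, or if a joint passes its speed limit or range.

## Robot

A 7-joint arm with a two-finger parallel gripper is mounted at the origin on a cart in front of the work surface, level with it; the furniture and walls round the work are solid. World frame = base frame: x ahead of the robot, y to its left, z up, the work surface at z = 0. Lengths are in m, angles in degrees, forces in N, time in s.
With the tool pointing down it reaches from about 0.425 to 0.875 m from the base axis. Payload 4.7 kg.
Tool frame: the origin (TCP) lies between the finger pads; the fingertips stand 8 mm ahead of it and the grasp point (between the pads) lies 11 mm behind it; x points along the fingers, z is the direction in which the jaws open and shut, and the axes are right-handed (so a half turn about x gives the same grasp; the last joint's range is limited). The gripper opens to 87 mm and grips with 3 to 60 N. Pads are 19 mm wide; open, the fingers measure 117 mm over their backs; the gripper's body (75 mm by 190 mm) begins 51 mm behind the grasp point.
Start: joints at [-75.453, 18.392, -4.016, 83.108, 1.295, 78.541, -3.26], TCP at [0.154, 0.631, 0.231] pointing down, gripper open.
Joint ranges: [-163.93, 163.93], [-17.29, 119.83], [-79.2, 71.16], [3.27, 140.29], [-89.18, 269.18], [5.43, 117.66], [-154.24, 154.24]. Speed limits (degrees/s): [147.25, 147.25, 180, 180, 180, 180, 180].

## Interface

Orientations are given as [roll, pitch, yaw] about the fixed x, y, z axes, in that order (R = Rz(yaw) Ry(pitch) Rx(roll)).
In Python, from cell import telemetry, vision, sign_off gives the robot as it stands. The module is installed in compiled form; this text tells all that it offers.
- The arm moves only by the tool drive_tool, never from a script. Its arguments are lists of equal length, an entry for each row: "offset": the shift along the tool's x, y, z in m, a list of three; "angular": the turn, a rotation vector about the tool's x, y, z in rad, a list of three. A call has 1 to 10 rows; each row is the pose to reach, as a shift and turn from the pose measured when the call began, along the tool's axes at that moment; what a row does not reach only later rows make up. A row lasts 1/8 s, in which the tool goes at most 62.5 mm and 10.7 degrees, less where a joint would pass 70% of its speed; a pose out of reach is approached as far as the arm can. A call with a gripper value outside its range is refused whole. "fingers" is the closure, from -1 (fully open) to 1 (shut), set as the call begins (left out, the last holds). The fingers move at their own pace and stop on an object; "squeeze" is the grip in N (left out, the last holds). Time passes only in rows, so rows that repeat a pose let the fingers close. It gives the time, the measured TCP pose, the force and the opening at its end, in the units of the state.
- telemetry.get_obs(): the state, without advancing time (a new reading comes with each control period).
- vision.read_camera(name): name is "side" or "top"; returns a dict with "pixels" (480x640x3 uint8, red, green, blue), "intrinsics" (3x3 intrinsics, pixels), "world_from_camera" (4x4, takes a point from camera to world coordinates). Camera axes: x right, y up, looking along -z (the intrinsics and any distortion apply to the point x, -y, -z); pixel columns grow to the right and rows downward; lengths in m; the calibration is good to about 2 mm. A picture is of the moment at which its call begins. There is no depth.
- sign_off(): hands the job in, once; it reports no verdict.
The state is a dict: "time_s": time; "qpos": joint angles; "joint_velocities": joint speeds; "effort": joint torques, N m; "tool_pos": TCP position; "tool_rot": TCP orientation; "force": force on the tool from outside, world axes, zero at the start; "wrist_torque": the same for the moment, N m; "grip_width": finger opening in m.
Only numpy, scipy, OpenCV 4.12 (cv2) and the standard library are available. Lean on these libraries where they do the work, as an engineer would, in place of code of your own. Each camera call takes 0.05 s, during which the arm holds its last target.

## Working session

There is one attempt and no reset: what is moved stays moved. The work goes in short steps, Python scripts to look and compute and a tool call to move; the robot and the scene stay as the last step left them, time stands still between calls to the robot, and variables do not carry over. Pictures are saved under pics/ and viewed, and the job is handed in when it is done.

Besides the shell and the picture viewer there is one more tool, called as name(argument=value, ...) on one line, values as JSON. drive_tool: Moves the arm, as the interface text tells. Its arguments: {"type":"object","properties":{"offset":{"type":"array"},"angular":{"type":"array"},"fingers":{"type":"number"},"squeeze":{"type":"number"}},"required":["offset","angular"]}

```bash
mkdir -p pics; cat > h.py <<'E'
import numpy as np, cv2
from cell import telemetry, vision, sign_off
def cam(n,save=None):
    d=vision.read_camera(n)
    if save: cv2.imwrite('pics/'+save, cv2.cvtColor(np.asarray(d['pixels']),cv2.COLOR_RGB2BGR))
    return d
def ray(d,u,v):
    K=np.array(d['intrinsics']);T=np.array(d['world_from_camera'])
    r=np.linalg.inv(K)@[u,v,1.]; r=np.array([r[0],-r[1],-r[2]])
    return T[:3,3],T[:3,:3]@r
def onz(d,u,v,z):
    o,r=ray(d,u,v); return o+r*(z-o[2])/r[2]
def proj(d,p):
    K=np.array(d['intrinsics']);T=np.array(d['world_from_camera'])
    c=T[:3,:3].T@(np.array(p)-T[:3,3]); q=K@[c[0],-c[1],-c[2]]; return q[:2]/q[2]
def st():
    s=telemetry.get_obs()
    for k in('time_s','qpos','tool_pos','tool_rot','force','grip_width'): print(k,np.round(s[k],4))
    return s
E
python3 - <<'E'
from h import *
s=st()
for n in('top','side'):
    d=cam(n,n+'0.png'); print(n,np.round(d['intrinsics'],1).tolist(),np.round(d['world_from_camera'],3).tolist(), [k for k in d])
E
```

```text
time_s 0.0
qpos [-75.4531  18.4375  -4.0171  83.175    1.2954  78.5417  -3.2591]
tool_pos [0.1543 0.6309 0.2295]
tool_rot [-176.9856   89.8909 -100.7203]
force [-0.0272 -0.1169  0.954 ]
grip_width 0.0873
top [[463.4, 0.0, 312.1], [0.0, 463.4, 238.0], [0.0, 0.0, 1.0]] [[0.021, 0.984, -0.178, 0.34], [-1.0, 0.02, -0.007, -0.062], [-0.004, 0.178, 0.984, 1.235], [0.0, 0.0, 0.0, 1.0]] ['pixels', 'intrinsics', 'world_from_camera']
side [[516.3, 0.0, 318.2], [0.0, 516.3, 245.6], [0.0, 0.0, 1.0]] [[0.952, 0.185, -0.243, 0.209], [-0.305, 0.565, -0.766, -1.13], [-0.004, 0.804, 0.595, 0.943], [0.0, 0.0, 0.0, 1.0]] ['pixels', 'intrinsics', 'world_from_camera']
```

View pics/top0.png

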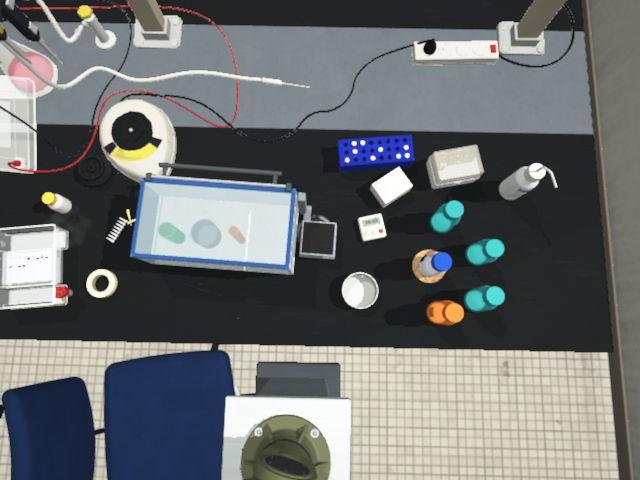

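View pics/side0.png

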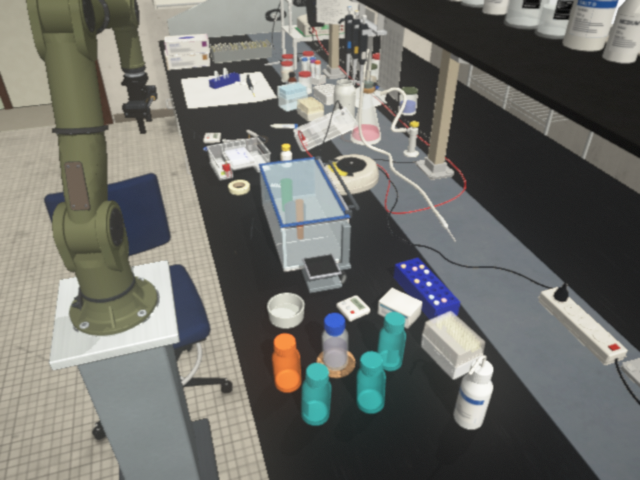

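```bash
python3 - <<'E'
from h import *
d=cam('top');e=cam('side')
for p in([.1543,.6309,.2295],[0,0,0],[0.154,.63,0]): print(p,proj(d,p),proj(e,p))
im=cv2.cvtColor(d['pixels'],cv2.COLOR_RGB2BGR)
cv2.imwrite('pics/t1.png',cv2.resize(im[130:350,120:320],None,fx=3.6,fy=2.7*1.0,interpolation=cv2.INTER_CUBIC) if 0 else cv2.resize(im[150:290,120:350],None,fx=3.4,fy=3.4,interpolation=cv2.INTER_CUBIC))
cv2.imwrite('pics/t2.png',cv2.resize(im[150:340,325:525],None,fx=3.1,fy=3.1,interpolation=cv2.INTER_CUBIC))
im=cv2.cvtColor(e['pixels'],cv2.COLOR_RGB2BGR)
cv2.imwrite('pics/s1.png',cv2.resize(im[140:440,220:500],None,fx=2,fy=2,interpolation=cv2.INTER_CUBIC))
E
```

```text
[0.1543, 0.6309, 0.2295] [-22.20260906 405.39242622] [146.00882337 124.68395847]
[0, 0, 0] [285.94949964 459.80024517] [115.41244356 304.70114738]
[0.154, 0.63, 0] [ 42.05404914 389.64133434] [158.57403917 183.73744096]
```

View pics/t1.png

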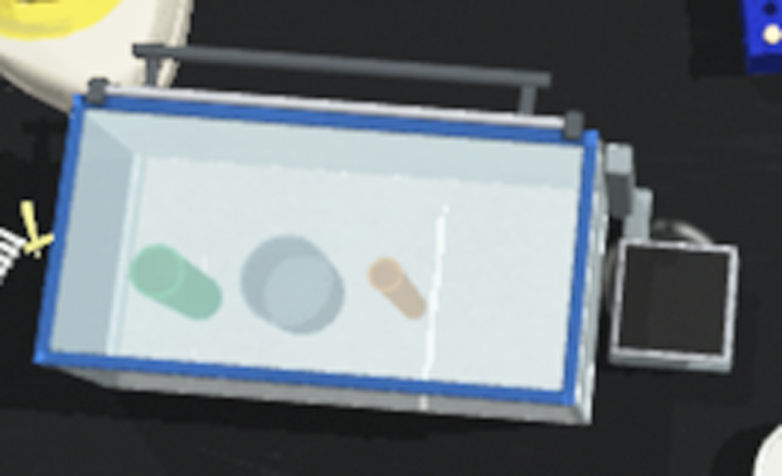

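View pics/t2.png

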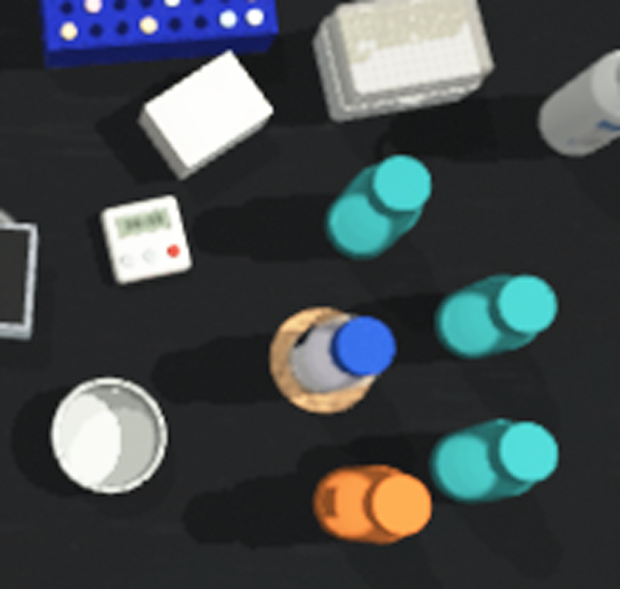

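View pics/s1.png

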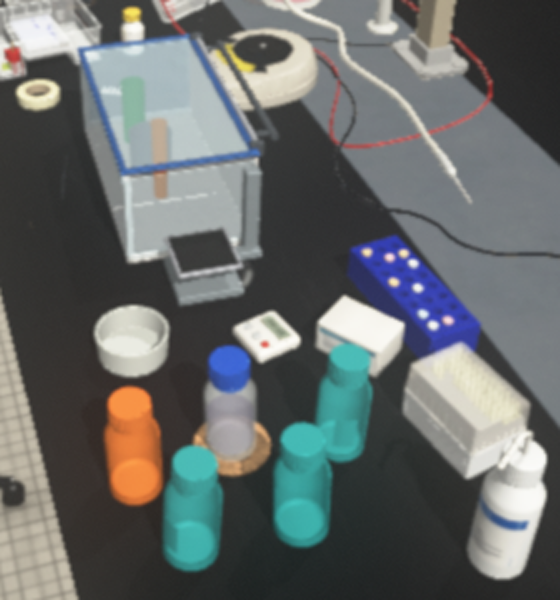

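```bash
cat >> h.py <<'E'
def tri(pts):
    A=np.zeros((3,3));b=np.zeros(3)
    for d,u,v in pts:
        o,r=ray(d,u,v); r=r/np.linalg.norm(r);P=np.eye(3)-np.outer(r,r);A+=P;b+=P@o
    x=np.linalg.solve(A,b); return x,[np.round(proj(d,x)-[u,v],1).tolist() for d,u,v in pts]
def blob(d,lo,hi,roi):
    hsv=cv2.cvtColor(np.ascontiguousarray(d['pixels']),cv2.COLOR_RGB2HSV)
    m=cv2.inRange(hsv,np.array(lo),np.array(hi)); z=np.zeros_like(m); x0,y0,x1,y1=roi; z[y0:y1,x0:x1]=m[y0:y1,x0:x1]
    n,l,s,c=cv2.connectedComponentsWithStats(z)
    i=1+np.argmax(s[1:,4]); cs,_=cv2.findContours((l==i).astype(np.uint8),cv2.RETR_EXTERNAL,cv2.CHAIN_APPROX_NONE)
    return c[i],s[i],max(cs,key=len)[:,0,:]
E
python3 - <<'E'
from h import *
d=cam('top');e=cam('side')
a=blob(d,(100,120,60),(125,255,255),(410,245,470,285)); b=blob(e,(100,120,60),(125,255,255),(315,305,355,350))
print(a[:2],b[:2],'cap',tri([(d,*a[0]),(e,*b[0])]), 'z.129',onz(d,*a[0],.131))
# pot
p=blob(d,(0,0,120),(179,60,255),(335,265,385,315)); el=cv2.fitEllipse(p[2]); print('pot',p[:2],el,onz(d,*el[0],.036))
p2=blob(e,(0,0,120),(179,60,255),(260,285,310,330)); print('pot side',p2[:2])
# coaster: orange/brown
c=blob(d,(5,60,80),(25,200,255),(405,240,455,285)); print('coaster',c[:2],'hull',cv2.minEnclosingCircle(c[2]));
el=cv2.fitEllipse(cv2.convexHull(c[2])); print(el,onz(d,*el[0],.003), onz(d,*cv2.minEnclosingCircle(c[2])[0],.003))
# treadle dark plate within grey border
for z,pts in((.052,[(302,222),(336.5,221.5),(334,256.5),(299.5,256)]),):
    w=np.array([onz(d,*q,z) for q in pts]); print('tread',w.round(4).tolist(),w.mean(0))
# dispenser flap corners outer (crop coords/3.4+offset)
pts=[(120+x/3.4,150+y/3.4) for x,y in((76,97),(598,132),(575,405),(36,362))]
w=np.array([onz(d,*q,.152) for q in pts]); print('disp',w.round(4).tolist(),w.mean(0)); print(np.linalg.norm(np.roll(w,-1,0)-w,axis=1))
f=w[2]-w[3]; print('yaw',np.degrees(np.arctan2(-f[0]*-1,-f[1]))); 
pts=[(120+x/3.4,150+y/3.4) for x,y in((620,243),(738,246),(730,370),(610,360))]
w=np.array([onz(d,*q,.052) for q in pts]); print('tread',w.round(4).tolist(),w.mean(0)); print(np.linalg.norm(np.roll(w,-1,0)-w,axis=1))
E
```

```text
(array([442.05504587, 261.37920489]), array([432, 252,  21,  19, 327], dtype=int32)) (array([334.24449878, 323.31784841]), array([324, 312,  22,  24, 409], dtype=int32)) cap (array([ 0.48822255, -0.36694189,  0.1292958 ]), [[-0.1, 0.3], [0.4, -0.1]]) z.129 [ 0.48882945 -0.36665271  0.131     ]
pot (array([359.76172953, 290.07543698]), array([ 342,  272,   37,   37, 1087], dtype=int32)) ((359.7770690917969, 290.01263427734375), (36.07703399658203, 36.69834518432617), 147.84730529785156) [ 0.42292646 -0.17909263  0.036     ]
pot side (array([285.77035682, 309.71729186]), array([ 267,  292,   38,   37, 1093], dtype=int32))
coaster (array([424.04444444, 267.64938272]), array([412, 249,  33,  35, 405], dtype=int32)) hull ((428.74359130859375, 265.9871826171875), 17.637157440185547)
((428.430908203125, 266.00006103515625), (32.95974349975586, 35.15342330932617), 143.2435302734375) [ 0.4929487  -0.36526397  0.003     ] [ 0.49300075 -0.36609849  0.003     ]
tread [[0.5955, -0.0263, 0.052], [0.5987, -0.1163, 0.052], [0.5064, -0.1109, 0.052], [0.5058, -0.0221, 0.052]] [ 0.55157597 -0.06889892  0.052     ]
disp [[0.674, 0.362, 0.152], [0.6556, -0.0124, 0.152], [0.4602, -0.002, 0.152], [0.4823, 0.3732, 0.152]] [0.56804059 0.18018571 0.152     ]
[0.3748668  0.19573675 0.37579585 0.19203339]
yaw -3.3735139246149957
tread [[0.5969, -0.0272, 0.052], [0.5964, -0.1178, 0.052], [0.5004, -0.1128, 0.052], [0.5061, -0.0219, 0.052]] [ 0.54994966 -0.06990597  0.052     ]
[0.09059849 0.09617047 0.09115612 0.09095102]
```

```bash
cat >> h.py <<'E'
from scipy.spatial.transform import Rotation as Ro
def plan(*wps):
    """wps: (x,y,z,jawdeg) TCP world; prints offset/angular rows rel. to current pose"""
    s=telemetry.get_obs(); p=np.array(s['tool_pos']); R=Ro.from_euler('xyz',s['tool_rot'],degrees=True)
    print('t',round(float(s['time_s']),2),'pos',p.round(4),'x',R.apply([1,0,0]).round(3),'jaw',R.apply([0,0,1]).round(3),'F',np.round(s['force'],1),'w',round(float(s['grip_width']),4))
    for x,y,z,j in wps:
        best=None
        for k in(j,j+180):
            c=np.array([np.cos(np.radians(k)),np.sin(np.radians(k)),0]); a=np.array([0,0,-1.]); 
            T=Ro.from_matrix(np.column_stack([a,np.cross(c,a),c])); v=(R.inv()*T).as_rotvec()
            if best is None or np.linalg.norm(v)<np.linalg.norm(best): best=v
        print((x,y,z,j),'off',np.round(R.inv().apply(np.array([x,y,z])-p),4).tolist(),'ang',np.round(best,4).tolist())
E
python3 - <<'E'
from h import *
plan((.45,.4,.33,0),(.52,0,.33,0),(.489,-.367,.25,0),(.489,-.367,.126,0),(.45,.4,.33,90))
E
```

```text
t 0.3 pos [0.1544 0.6312 0.2302] x [-0.    -0.001 -1.   ] jaw [ 0.237  0.971 -0.001] F [-0.7  0.4 -0.1] w 0.0871
(0.45, 0.4, 0.33, 0) off [-0.0997, -0.3421, -0.1545] ang [1.331, -0.0004, 0.0005]
(0.52, 0, 0.33, 0) off [-0.0995, -0.5051, -0.5264] ang [1.331, -0.0004, 0.0005]
(0.489, -0.367, 0.25, 0) off [-0.0192, -0.5621, -0.8902] ang [1.331, -0.0004, 0.0005]
(0.489, -0.367, 0.126, 0) off [0.1048, -0.5621, -0.8902] ang [1.331, -0.0004, 0.0005]
(0.45, 0.4, 0.33, 90) off [-0.0997, -0.3421, -0.1545] ang [-0.2398, -0.0006, 0.0]
```

drive_tool(offset=[[-0.1,-0.05,0],[-0.1,-0.11,-0.04],[-0.1,-0.17,-0.07],[-0.1,-0.22,-0.1],[-0.1,-0.28,-0.13],[-0.1,-0.34,-0.155],[-0.1,-0.37,-0.21],[-0.1,-0.39,-0.26],[-0.1,-0.42,-0.32],[-0.1,-0.44,-0.37]], angular=[[0.13,0,0],[0.27,0,0],[0.4,0,0],[0.53,0,0],[0.67,0,0],[0.8,0,0],[0.93,0,0],[1.06,0,0],[1.2,0,0],[1.33,0,0]], fingers=-1)

```text
time_s: 1.55
tool_pos: [0.4901, 0.1884, 0.3304]
tool_rot: [-49.3, 90.0, -49.5]
force: [0.6, -0.7, -0.2]
grip_width: 0.0867
```

```bash
python3 - <<'E'
from h import *
st();plan((.52,0,.33,0),(.489,-.367,.25,0),(.489,-.367,.126,0))
E
```

```text
time_s 1.55
qpos [-46.5256   0.7958  22.9785  92.1922  -0.2847  87.0672 -23.742 ]
tool_pos [0.4901 0.1884 0.3304]
tool_rot [-49.2791  89.9725 -49.4865]
force [ 0.6126 -0.7232 -0.1868]
grip_width 0.0867
t 1.55 pos [0.4901 0.1884 0.3304] x [ 0. -0. -1.] jaw [ 1.    -0.004  0.   ] F [ 0.6 -0.7 -0.2] w 0.0867
(0.52, 0, 0.33, 0) off [0.0005, -0.1883, 0.0306] ang [-0.0036, 0.0003, 0.0004]
(0.489, -0.367, 0.25, 0) off [0.0806, -0.5554, 0.0009] ang [-0.0036, 0.0003, 0.0004]
(0.489, -0.367, 0.126, 0) off [0.2046, -0.5553, 0.0009] ang [-0.0036, 0.0003, 0.0004]
```

drive_tool(offset=[[0,-0.06,0.01],[0,-0.12,0.02],[0,-0.18,0.03],[0,-0.24,0.03],[0,-0.3,0.025],[0.02,-0.36,0.015],[0.04,-0.42,0.01],[0.06,-0.48,0.005],[0.08,-0.53,0.001],[0.08,-0.555,0.001]], angular=[[0,0,0],[0,0,0],[0,0,0],[0,0,0],[0,0,0],[0,0,0],[0,0,0],[0,0,0],[0,0,0],[0,0,0]])

```text
time_s: 2.8
tool_pos: [0.4865, -0.3696, 0.2489]
tool_rot: [-170.0, 89.8, -170.5]
force: [-0.0, 1.2, 0.7]
grip_width: 0.0867
```

```bash
python3 - <<'E'
from h import *
st();plan((.489,-.367,.19,0),(.489,-.367,.126,0))
d=cam('side','s2.png');im=cv2.imread('pics/s2.png');cv2.imwrite('pics/s2c.png',cv2.resize(im[60:440,180:520],None,fx=1.5,fy=1.5))
E
```

```text
time_s 2.8
qpos [ -7.0429  17.8138  51.9626  88.959  -14.007   80.2444  45.5194]
tool_pos [ 0.4865 -0.3696  0.2489]
tool_rot [-169.9817   89.8223 -170.455 ]
force [-0.0457  1.2069  0.6865]
grip_width 0.0867
t 2.8 pos [ 0.4865 -0.3696  0.2489] x [-0.003 -0.001 -1.   ] jaw [ 1.    -0.008 -0.003] F [-0.   1.2  0.7] w 0.0867
(0.489, -0.367, 0.19, 0) off [0.0589, 0.0026, 0.0026] ang [-0.0083, -0.0031, 0.0005]
(0.489, -0.367, 0.126, 0) off [0.1229, 0.0027, 0.0028] ang [-0.0083, -0.0031, 0.0005]
```

View pics/s2c.png

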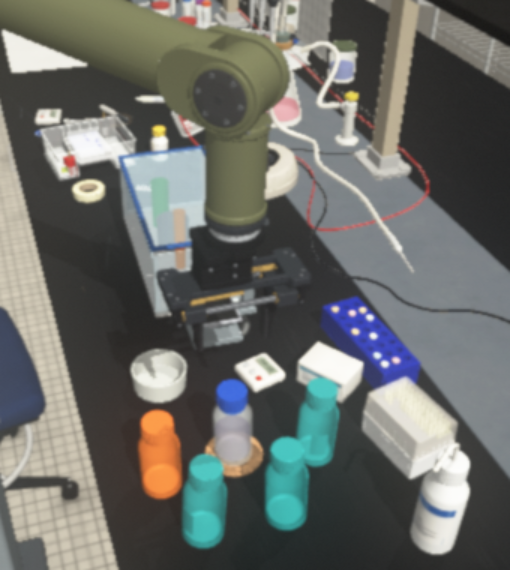

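drive_tool(offset=[[0.03,0.002,0.002],[0.06,0.0025,0.0025],[0.08,0.0025,0.0025],[0.1,0.0025,0.0025],[0.115,0.0025,0.0025],[0.122,0.0025,0.0025],[0.122,0.0025,0.0025]], angular=[[-0.008,-0.003,0],[-0.008,-0.003,0],[-0.008,-0.003,0],[-0.008,-0.003,0],[-0.008,-0.003,0],[-0.008,-0.003,0],[-0.008,-0.003,0]])

```text
time_s: 3.72
tool_pos: [0.4886, -0.3703, 0.1275]
tool_rot: [-81.6, 89.8, -81.7]
force: [0.6, -0.1, -0.4]
grip_width: 0.0872
```

```bash
python3 - <<'E'
from h import *
plan((.489,-.367,.126,0))
d=cam('side','s3.png');im=cv2.imread('pics/s3.png');cv2.imwrite('pics/s3c.png',cv2.resize(im[220:400,240:440],None,fx=3,fy=3))
E
```

```text
t 3.73 pos [ 0.4886 -0.3703  0.1275] x [ 0.001 -0.004 -1.   ] jaw [ 1.    -0.002  0.001] F [ 0.6 -0.1 -0.4] w 0.0872
(0.489, -0.367, 0.126, 0) off [0.0015, 0.0033, 0.0003] ang [-0.0021, 0.0006, 0.0038]
```

View pics/s3c.png

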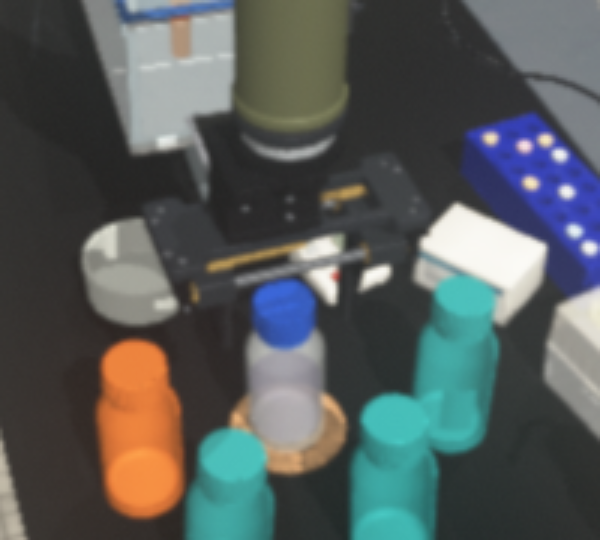

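drive_tool(offset=[[0.001,0.003,0],[0.001,0.003,0],[0.001,0.003,0],[0.001,0.003,0],[0.001,0.003,0],[0.001,0.003,0],[0.001,0.003,0],[0.001,0.003,0]], angular=[[0,0,0.003],[0,0,0.003],[0,0,0.003],[0,0,0.003],[0,0,0.003],[0,0,0.003],[0,0,0.003],[0,0,0.003]], fingers=1, squeeze=35)

```text
time_s: 4.78
tool_pos: [0.4892, -0.3675, 0.1271]
tool_rot: [-36.4, 89.9, -36.5]
force: [1.8, 0.0, -0.6]
grip_width: 0.0454
```

drive_tool(offset=[[-0.005,0,0],[-0.015,0,0],[-0.03,0,0],[-0.03,0,0]], angular=[[0,0,0],[0,0,0],[0,0,0],[0,0,0]])

```text
time_s: 5.28
tool_pos: [0.49, -0.3684, 0.159]
tool_rot: [-33.1, 89.7, -33.2]
force: [0.5, 0.2, -6.2]
grip_width: 0.0452
```

```bash
python3 - <<'E'
from h import *
plan((.5,-.25,.27,0),(.553,-.073,.27,0),(.489,-.367,.126,0))
d=cam('side','s4.png');im=cv2.imread('pics/s4.png');cv2.imwrite('pics/s4c.png',cv2.resize(im[220:400,240:440],None,fx=3,fy=3))
E
```

```text
t 5.28 pos [ 0.49   -0.3684  0.159 ] x [ 0.005 -0.003 -1.   ] jaw [ 1.    -0.002  0.005] F [ 0.5  0.2 -6.2] w 0.0452
(0.5, -0.25, 0.27, 0) off [-0.1113, 0.1181, 0.0103] ang [-0.0021, 0.0048, 0.0031]
(0.553, -0.073, 0.27, 0) off [-0.1116, 0.2952, 0.0629] ang [-0.0021, 0.0048, 0.0031]
(0.489, -0.367, 0.126, 0) off [0.033, 0.0015, -0.0011] ang [-0.0021, 0.0048, 0.0031]
```

View pics/s4c.png

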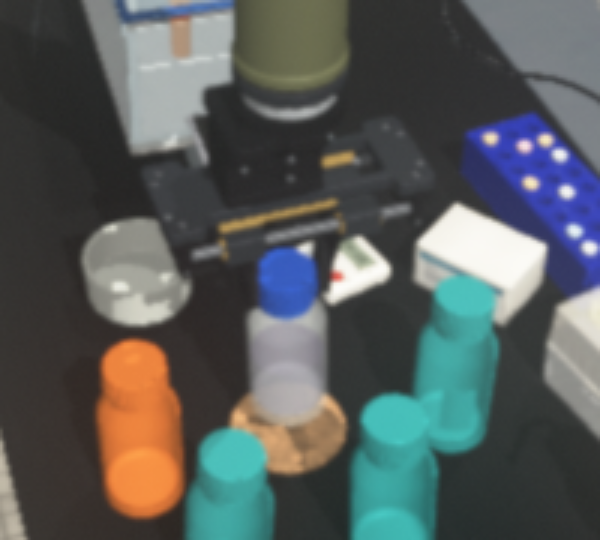

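drive_tool(offset=[[-0.05,0,0],[-0.1,0.03,0.005],[-0.11,0.07,0.01],[-0.11,0.12,0.02],[-0.11,0.17,0.03],[-0.11,0.22,0.045],[-0.11,0.26,0.055],[-0.11,0.285,0.062],[-0.11,0.292,0.063],[-0.11,0.292,0.063]], angular=[[0,0,0],[0,0,0],[0,0,0],[0,0,0],[0,0,0],[0,0,0],[0,0,0],[-0.002,0.005,0.003],[-0.002,0.005,0.003],[-0.002,0.005,0.003]])

```text
time_s: 6.58
tool_pos: [0.5524, -0.0774, 0.2675]
tool_rot: [-165.4, 89.9, -165.5]
force: [-0.5, -1.2, -6.0]
grip_width: 0.0453
```

```bash
python3 - <<'E'
from h import *
st();plan((.553,-.076,.18,0),(.553,-.076,.146,0))
d=cam('side','s5.png');im=cv2.imread('pics/s5.png');cv2.imwrite('pics/s5c.png',cv2.resize(im[160:340,220:420],None,fx=3,fy=3))
E
```

```text
time_s 6.575
qpos [-34.2241   7.0837  43.4022  94.5709  -4.8781  80.4218   9.6863]
tool_pos [ 0.5524 -0.0774  0.2675]
tool_rot [-165.4163   89.8724 -165.5125]
force [-0.5313 -1.1998 -5.9828]
grip_width 0.0453
t 6.58 pos [ 0.5524 -0.0774  0.2675] x [-0.002 -0.001 -1.   ] jaw [ 1.    -0.002 -0.002] F [-0.5 -1.2 -6. ] w 0.0453
(0.553, -0.076, 0.18, 0) off [0.0875, 0.0015, 0.0008] ang [-0.0017, -0.0022, 0.0006]
(0.553, -0.076, 0.146, 0) off [0.1215, 0.0015, 0.0009] ang [-0.0017, -0.0022, 0.0006]
```

View pics/s5c.png

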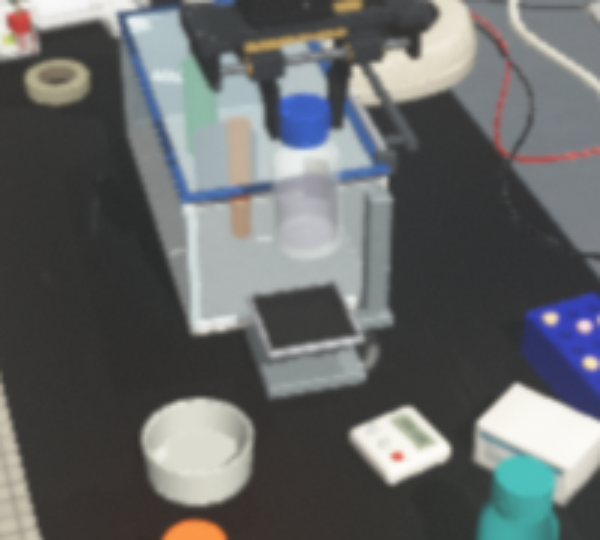

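drive_tool(offset=[[0.03,0.0015,0],[0.06,0.0015,0],[0.08,0.0015,0],[0.088,0.0015,0],[0.092,0.0015,0],[0.095,0.0015,0]], angular=[[0,-0.002,0],[0,-0.002,0],[0,-0.002,0],[0,-0.002,0],[0,-0.002,0],[0,-0.002,0]])

```text
time_s: 7.38
tool_pos: [0.5522, -0.078, 0.1738]
tool_rot: [-58.4, 89.9, -58.6]
force: [-2.4, -1.3, -0.5]
grip_width: 0.0453
```

```bash
python3 - <<'E'
from h import *
plan((.553,-.076,.146,0))
d=cam('top','t6.png');d=cam('side','s6.png');im=cv2.imread('pics/s6.png');cv2.imwrite('pics/s6c.png',im[100:380,150:450])
cv2.imwrite('pics/c6.png',np.hstack([cv2.imread('pics/t6.png')[120:400,120:480],im[100:380,150:450]]))
E
```

```text
t 7.38 pos [ 0.5522 -0.078   0.1738] x [ 0.001 -0.001 -1.   ] jaw [ 1.    -0.004  0.001] F [-2.4 -1.3 -0.5] w 0.0453
(0.553, -0.076, 0.146, 0) off [0.0278, 0.002, 0.0008] ang [-0.0039, 0.0007, 0.0011]
```

View pics/c6.png

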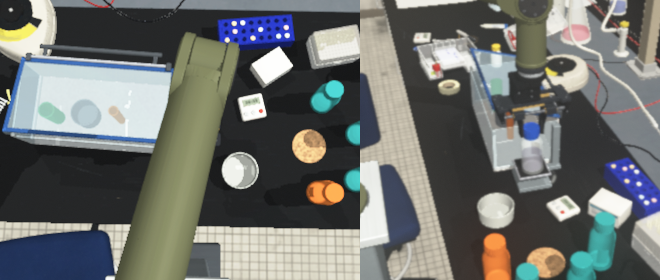

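drive_tool(offset=[[0.004,0.001,0],[0.008,0.001,0],[0.012,0.001,0],[0.016,0.001,0],[0.02,0.001,0],[0.024,0.001,0],[0.027,0.001,0],[0.028,0.001,0],[0.028,0.001,0]], angular=[[0,0,0],[0,0,0],[0,0,0],[0,0,0],[0,0,0],[0,0,0],[0,0,0],[0,0,0],[0,0,0]])

```text
time_s: 8.6
tool_pos: [0.5528, -0.0773, 0.1468]
tool_rot: [-32.0, 89.9, -32.2]
force: [-3.2, -1.5, 8.6]
grip_width: 0.0453
```

```bash
python3 - <<'E'
from h import *
plan((.553,-.076,.146,0))
d=cam('top','t7.png');d=cam('side','s7.png')
cv2.imwrite('pics/c7.png',np.hstack([cv2.imread('pics/t7.png')[120:400,120:480],cv2.imread('pics/s7.png')[100:380,150:450]]))
E
```

```text
t 8.6 pos [ 0.5528 -0.0773  0.1468] x [ 0.002 -0.001 -1.   ] jaw [ 1.    -0.004  0.002] F [-3.2 -1.5  8.6] w 0.0453
(0.553, -0.076, 0.146, 0) off [0.0008, 0.0013, 0.0002] ang [-0.0038, 0.002, 0.0012]
```

View pics/c7.png

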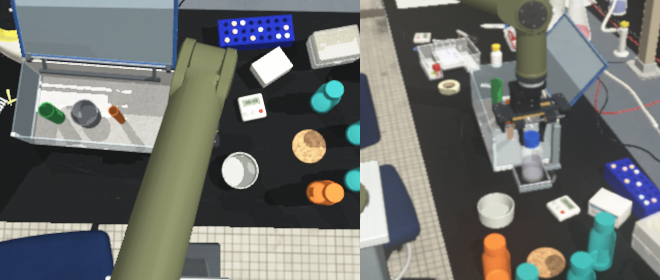

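Flap is fully open. Release gently and retreat up.

drive_tool(offset=[[0,0,0],[0,0,0],[0,0,0],[0,0,0],[0,0,0]], angular=[[0,0,0],[0,0,0],[0,0,0],[0,0,0],[0,0,0]], fingers=-1)

```text
time_s: 9.32
tool_pos: [0.5529, -0.0771, 0.1467]
tool_rot: [-30.0, 89.9, -30.2]
force: [-0.1, 0.7, 0.6]
grip_width: 0.0843
```

drive_tool(offset=[[-0.03,0,0],[-0.07,0,0],[-0.12,-0.02,-0.02],[-0.15,-0.07,-0.05],[-0.17,-0.12,-0.08],[-0.17,-0.17,-0.1],[-0.17,-0.22,-0.1]], angular=[[0,0,0],[0,0,0],[0,0,0],[0,0,0],[0,0,0],[0,0,0],[0,0,0]])

```text
time_s: 10.2
tool_pos: [0.4502, -0.2987, 0.3179]
tool_rot: [10.6, 89.7, 10.3]
force: [0.6, 0.8, -1.1]
grip_width: 0.0868
```

```bash
python3 - <<'E'
from h import *
st()
d=cam('top','t8.png');e=cam('side','s8.png')
t=cv2.imread('pics/t8.png');s=cv2.imread('pics/s8.png')
cv2.imwrite('pics/t8c.png',cv2.resize(t[110:300,110:350],None,fx=3.3,fy=3.1));cv2.imwrite('pics/s8c.png',cv2.resize(s[110:340,220:440],None,fx=2.6,fy=2.6))
E
```

```text
time_s 10.2
qpos [-23.3522   3.1592  57.1554  92.5957  -2.8988  85.4513  33.7222]
tool_pos [ 0.4502 -0.2987  0.3179]
tool_rot [10.5563 89.6607 10.2968]
force [ 0.6425  0.7505 -1.1403]
grip_width 0.0868
```

View pics/t8c.png

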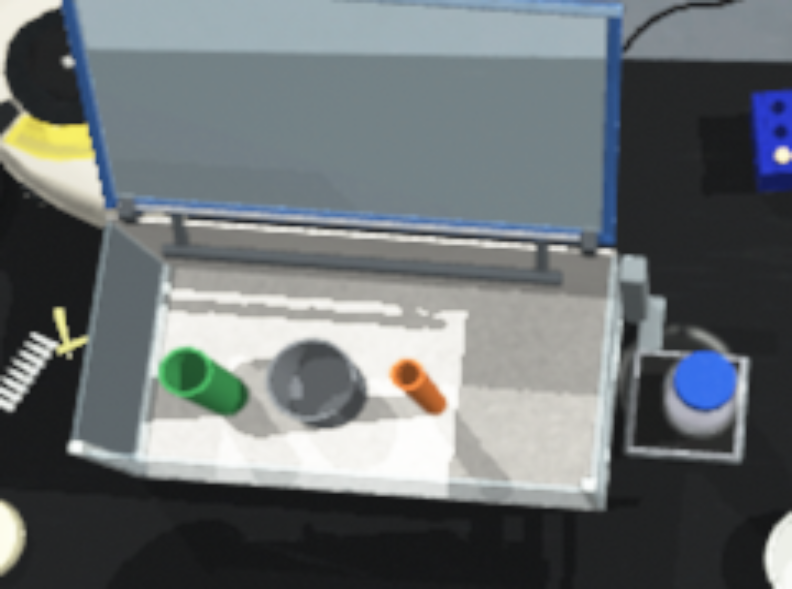

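View pics/s8c.png

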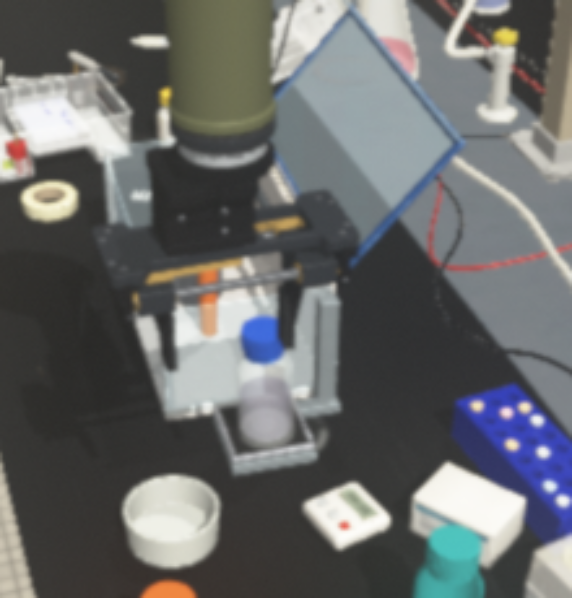

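```bash
python3 - <<'E'
from h import *
d=cam('top')
for n,u,v,z in(('green',187,374,.116),('grey',316,382,.068),('orange',408,374,.140),('bar0',165,250,.17),('bar1',560,278,.17),('bar1',560,278,.15),('bl',110,222,.15),('br',615,252,.15),('fr',606,505,.138),('fl',72,447,.138),('cap',705,380,.160)):
    p=onz(d,110+u/3.3,110+v/3.1,z);print(n,p.round(4))
t=cv2.imread('pics/t8.png');cv2.imwrite('pics/t8d.png',cv2.resize(t[205:265,150:260],None,fx=7,fy=7,interpolation=cv2.INTER_CUBIC))
E
```

```text
green [0.553  0.3045 0.116 ]
grey [0.5575 0.2194 0.068 ]
orange [0.5517 0.1352 0.14  ]
bar0 [0.6393 0.3102 0.17  ]
bar1 [0.623  0.0244 0.17  ]
bar1 [0.6283 0.026  0.15  ]
bl [0.6669 0.3597 0.15  ]
br [ 0.6501 -0.0137  0.15  ]
fr [ 0.453  -0.0122  0.138 ]
fl [0.4897 0.3764 0.138 ]
cap [ 0.5476 -0.0813  0.16  ]
```

View pics/t8d.png

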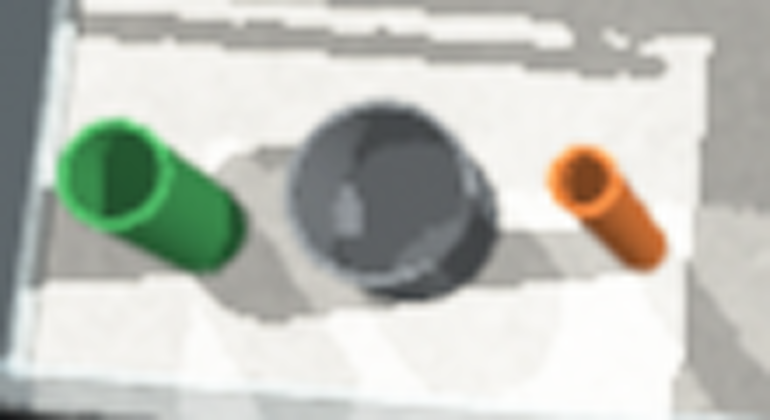

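```bash
python3 - <<'E'
from h import *
d=cam('top')
g=onz(d,204.9,232.7,.068); print(g, onz(d,166.4,230,.116), onz(d,233.6,231,.14))
u=np.array([.052,.998]); c=g[:2]+.0332*u; print(c)
plan((.5,-.03,.33,40),(*c,.30,87),(*c,.064,87))
E
```

```text
[0.55880939 0.2216622  0.068     ] [0.55459306 0.30532164 0.116     ] [0.55087531 0.13521536 0.14      ]
[0.56053579 0.2547958 ]
t 10.4 pos [ 0.4513 -0.2971  0.3166] x [ 0.001 -0.001 -1.   ] jaw [ 1.    -0.006  0.001] F [-0.2 -0.  -1. ] w 0.0873
(0.5, -0.03, 0.33, 40) off [-0.0136, 0.2674, 0.0471] ang [-0.7043, 0.001, 0.0016]
(np.float64(0.5605357940754621), np.float64(0.25479580410366554), 0.3, 87) off [0.0162, 0.5526, 0.1058] ang [-1.5246, 0.0003, 0.002]
(np.float64(0.5605357940754621), np.float64(0.25479580410366554), 0.064, 87) off [0.2522, 0.5528, 0.1055] ang [-1.5246, 0.0003, 0.002]
```

drive_tool(offset=[[-0.015,0.06,0.01],[-0.015,0.12,0.02],[-0.015,0.18,0.03],[-0.015,0.24,0.045],[-0.015,0.3,0.06],[-0.015,0.36,0.075],[-0.015,0.42,0.09],[-0.01,0.48,0.1],[0,0.53,0.106],[0,0.553,0.106]], angular=[[-0.15,0,0],[-0.3,0,0],[-0.46,0,0],[-0.61,0,0],[-0.76,0,0],[-0.92,0,0],[-1.07,0,0],[-1.22,0,0],[-1.37,0,0],[-1.525,0,0]], fingers=0.58)

```text
time_s: 11.65
tool_pos: [0.558, 0.2617, 0.314]
tool_rot: [122.6, 89.9, -149.6]
force: [0.0, -1.3, -0.4]
grip_width: 0.0185
```

```bash
python3 - <<'E'
from h import *
st()
plan((.559,.2548,.18,87),(.559,.2548,.064,87))
e=cam('side','s9.png')
s=cv2.imread('pics/s9.png')
cv2.imwrite('pics/s9c.png',cv2.resize(s[80:300,200:420],None,fx=2.7,fy=2.7,interpolation=cv2.INTER_CUBIC))
E
```

```text
time_s 11.65
qpos [-50.9     13.6214  28.6293  81.4421  -6.4704  86.7198  65.221 ]
tool_pos [0.558  0.2617 0.314 ]
tool_rot [ 122.6046   89.8512 -149.6101]
force [ 0.0239 -1.3397 -0.3618]
grip_width 0.0185
t 11.65 pos [0.558  0.2617 0.314 ] x [-0.002 -0.001 -1.   ] jaw [ 0.039  0.999 -0.001] F [ 0.  -1.3 -0.4] w 0.0185
(0.559, 0.2548, 0.18, 87) off [0.134, -0.0016, -0.0066] ang [0.0137, -0.0014, -0.0022]
(0.559, 0.2548, 0.064, 87) off [0.25, -0.0018, -0.0065] ang [0.0137, -0.0014, -0.0022]
```

View pics/s9c.png

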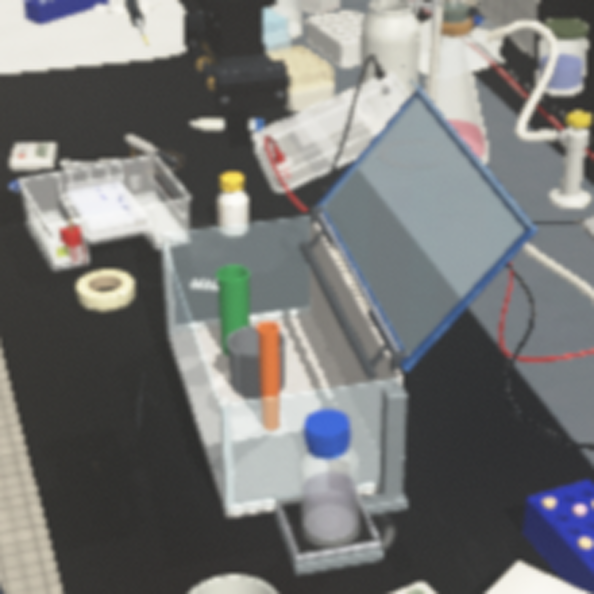

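```bash
python3 - <<'E'
from h import *
e=cam('side');d=cam('top')
s=cv2.cvtColor(e['pixels'],cv2.COLOR_RGB2BGR)
print(tri([(d,204.9,232.7),(e,294.8,207)]),onz(e,294.8,207,.068));print(tri([(d,166.4,230),(e,286.7,180.7)]),tri([(d,233.6,231),(e,299.3,200.5)]))
cv2.imwrite('pics/s9d.png',cv2.resize(s[165:245,270:330],None,fx=7,fy=7,interpolation=cv2.INTER_CUBIC))
E
```

```text
(array([0.56026399, 0.22269985, 0.06343298]), [[0.0, -0.2], [-0.2, 0.0]]) [0.55904957 0.21571087 0.068     ]
(array([0.55660946, 0.3054392 , 0.11500224]), [[0.1, -0.7], [-0.5, 0.1]]) (array([0.55167449, 0.13505554, 0.14025119]), [[0.1, -0.3], [-0.3, 0.1]])
```

View pics/s9d.png

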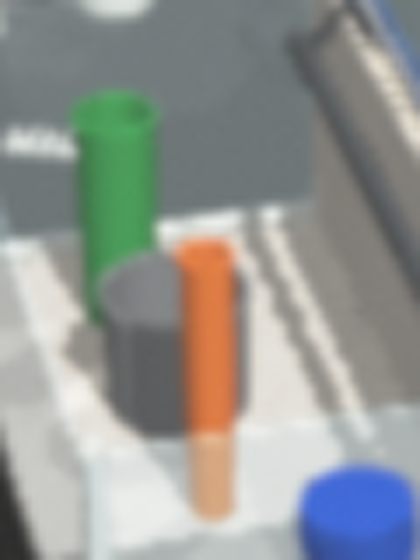

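drive_tool(offset=[[0.03,-0.003,-0.006],[0.08,-0.003,-0.006],[0.12,-0.003,-0.006],[0.14,-0.003,-0.006],[0.14,-0.003,-0.006],[0.14,-0.003,-0.006]], angular=[[0.014,-0.001,-0.002],[0.014,-0.001,-0.002],[0.014,-0.001,-0.002],[0.014,-0.001,-0.002],[0.014,-0.001,-0.002],[0.014,-0.001,-0.002]])

```text
time_s: 12.55
tool_pos: [0.563, 0.2518, 0.1775]
tool_rot: [-77.0, 89.7, 9.3]
force: [0.4, 0.2, 0.5]
grip_width: 0.0181
```

```bash
python3 - <<'E'
from h import *
plan((.561,.2552,.12,87),(.561,.2552,.064,87))
E
```

```text
t 12.55 pos [0.563  0.2518 0.1775] x [ 0.005  0.001 -1.   ] jaw [0.064 0.998 0.001] F [0.4 0.2 0.5] w 0.0181
(0.561, 0.2552, 0.12, 87) off [0.0575, 0.0025, 0.0032] ang [-0.0119, 0.0011, 0.0047]
(0.561, 0.2552, 0.064, 87) off [0.1135, 0.0028, 0.0032] ang [-0.0119, 0.0011, 0.0047]
```

drive_tool(offset=[[0.02,0.0025,0.003],[0.05,0.0025,0.003],[0.075,0.0025,0.003],[0.085,0.0025,0.003],[0.085,0.0025,0.003]], angular=[[-0.012,0.001,0.005],[-0.012,0.001,0.005],[-0.012,0.001,0.005],[-0.012,0.001,0.005],[-0.012,0.001,0.005]])

```text
time_s: 13.18
tool_pos: [0.5609, 0.255, 0.0921]
tool_rot: [117.8, 89.9, -155.2]
force: [-0.1, 0.2, 0.3]
grip_width: 0.0184
```

```bash
python3 - <<'E'
from h import *
plan((.561,.2552,.064,87))
e=cam('side','s10.png')
s=cv2.imread('pics/s10.png')
cv2.imwrite('pics/s10c.png',cv2.resize(s[100:260,220:380],None,fx=3.5,fy=3.5,interpolation=cv2.INTER_CUBIC))
E
```

```text
t 13.18 pos [0.5609 0.255  0.0921] x [-0.001 -0.    -1.   ] jaw [ 0.052  0.999 -0.001] F [-0.1  0.2  0.3] w 0.0184
(0.561, 0.2552, 0.064, 87) off [0.0281, -0.0001, 0.0003] ang [0.0001, -0.0005, -0.001]
```

View pics/s10c.png

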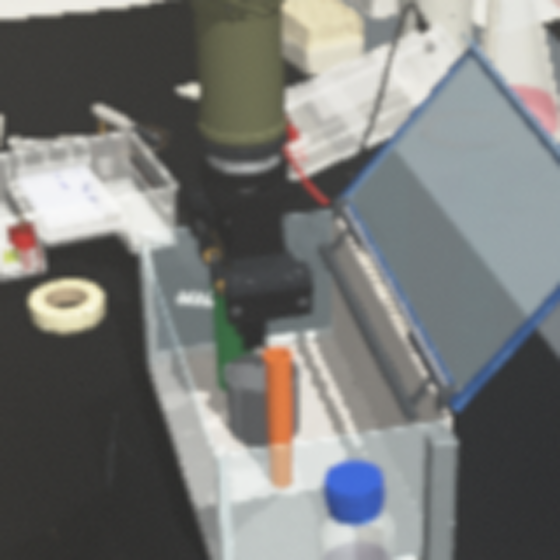

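drive_tool(offset=[[0.008,0,0],[0.016,0,0],[0.022,0,0],[0.027,0,0],[0.028,0,0],[0.028,0,0]], angular=[[0,0,0],[0,0,0],[0,0,0],[0,0,0],[0,0,0],[0,0,0]])

```text
time_s: 13.98
tool_pos: [0.5616, 0.2552, 0.065]
tool_rot: [-45.6, 90.0, 41.4]
force: [-0.4, 0.7, 1.1]
grip_width: 0.0182
```

drive_tool(offset=[[0,0,0],[0,0,0],[0,0,0],[0,0,0],[0,0,0]], angular=[[0,0,0],[0,0,0],[0,0,0],[0,0,0],[0,0,0]], fingers=1, squeeze=12)

```text
time_s: 14.6
tool_pos: [0.5618, 0.2555, 0.0652]
tool_rot: [-45.3, 89.9, 41.7]
force: [-0.0, 0.8, 1.0]
grip_width: 0.003
```

```bash
python3 - <<'E'
from h import *
plan((.561,.2552,.064,87),(.561,.2552,.1,87))
e=cam('side','s11.png')
s=cv2.imread('pics/s11.png')
cv2.imwrite('pics/s11c.png',cv2.resize(s[100:260,220:380],None,fx=3.5,fy=3.5,interpolation=cv2.INTER_CUBIC))
E
```

```text
t 14.6 pos [0.5618 0.2555 0.0652] x [ 0.001  0.001 -1.   ] jaw [0.052 0.999 0.001] F [-0.   0.8  1. ] w 0.003
(0.561, 0.2552, 0.064, 87) off [0.0012, 0.0008, -0.0003] ang [0.0003, 0.0008, 0.0008]
(0.561, 0.2552, 0.1, 87) off [-0.0348, 0.0007, -0.0003] ang [0.0003, 0.0008, 0.0008]
```

View pics/s11c.png

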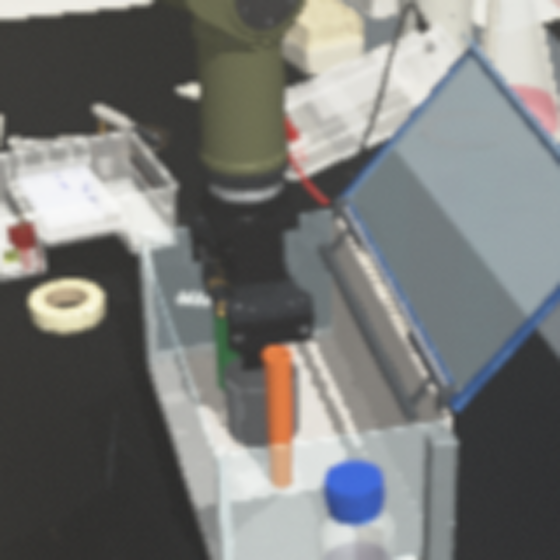

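drive_tool(offset=[[-0.01,0,0],[-0.03,0,0],[-0.06,0,0],[-0.09,0,0],[-0.13,0,0],[-0.17,0,0],[-0.2,0,0],[-0.22,0,0]], angular=[[0,0,0],[0,0,0],[0,0,0],[0,0,0],[0,0,0],[0,0,0],[0,0,0],[0,0,0]], squeeze=20)

```text
time_s: 15.65
tool_pos: [0.5622, 0.255, 0.2888]
tool_rot: [-53.4, 89.7, 33.6]
force: [0.3, 0.6, -1.4]
grip_width: 0.003
```

```bash
python3 - <<'E'
from h import *
st()
e=cam('side','s12.png');d=cam('top','t12.png')
s=cv2.imread('pics/s12.png')[60:260,200:400];t=cv2.imread('pics/t12.png')[180:330,120:400]
cv2.imwrite('pics/s12c.png',cv2.resize(s,None,fx=2.9,fy=2.9,interpolation=cv2.INTER_CUBIC))
p=blob(d,(0,0,120),(179,60,255),(335,265,385,320)); el=cv2.fitEllipse(p[2]); pp=onz(d,*el[0],.036);print('pot',p[1],el,pp)
plan((.45,.02,.28,60),(.423,-.145,.28,90))
E
```

```text
time_s 15.65
qpos [-50.6662  13.7379  29.005   84.2011  -6.7083  83.5064  65.3472]
tool_pos [0.5622 0.255  0.2888]
tool_rot [-53.4009  89.7285  33.5762]
force [ 0.274   0.5879 -1.4032]
grip_width 0.003
pot [347 290  38  30 955] ((365.2847900390625, 305.66461181640625), (31.060394287109375, 38.18815231323242), 91.7966079711914) [ 0.383309   -0.19330597  0.036     ]
t 15.75 pos [0.563  0.2553 0.2894] x [ 0.006  0.004 -1.   ] jaw [0.053 0.999 0.004] F [-0.1 -0.1 -0.9] w 0.003
(0.45, 0.02, 0.28, 60) off [0.0077, 0.1005, -0.241] ang [0.4708, 0.0056, 0.0049]
(0.423, -0.145, 0.28, 90) off [0.0069, 0.1187, -0.4071] ang [-0.0527, 0.0041, 0.0062]
```

View pics/s12c.png

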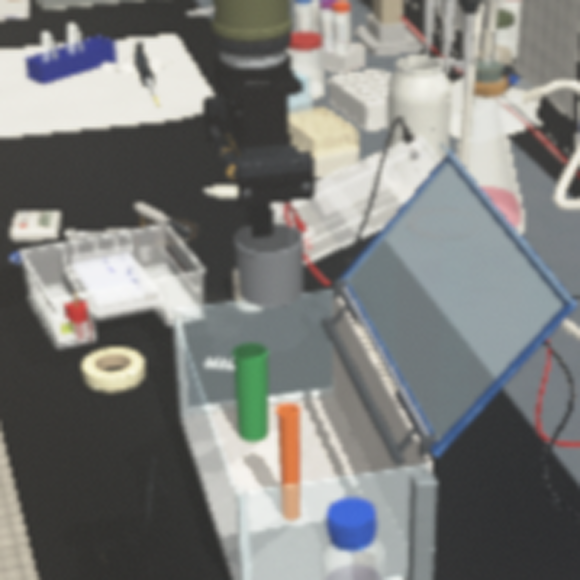

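```bash
cat >> h.py <<'E'
def pot(d,roi=(335,265,395,345)):
    p=blob(d,(0,0,120),(179,60,255),roi); el=cv2.fitEllipse(cv2.convexHull(p[2])); pp=onz(d,*el[0],.036);print('pot',p[1],el,pp.round(4),'r',np.hypot(*pp[:2]).round(3)); return pp
E
python3 - <<'E'
from h import *
d=cam('top');e=cam('side');p=pot(d)
b=blob(e,(0,0,120),(179,60,255),(255,280,315,340));print(b[:2], proj(e,[p[0],p[1],.019]))
# rim of held cup in side
cv2.imwrite('pics/t12c.png',cv2.resize(cv2.cvtColor(d['pixels'],cv2.COLOR_RGB2BGR)[240:345,320:460],None,fx=5,fy=5))
E
```

```text
pot [ 347  290   38   37 1102] ((365.3612365722656, 307.8890380859375), (36.951595306396484, 37.63713836669922), 142.82322692871094) [ 0.3777 -0.1935  0.036 ] r 0.424
(array([270.79039705, 317.38411819]), array([ 255,  300,   34,   37, 1083], dtype=int32)) [270.17286124 317.39289259]
```

View pics/t12c.png

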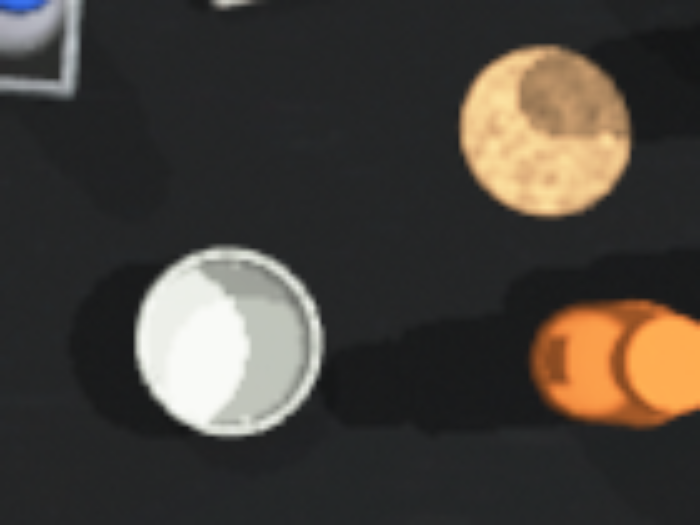

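```bash
python3 - <<'E'
from h import *
plan((.4076,-.2086,.28,-27.1),(.4076,-.2086,.063,-27.1))
E
```

```text
t 15.85 pos [0.5616 0.2551 0.2858] x [ 0.002  0.001 -1.   ] jaw [0.052 0.999 0.001] F [-0.  -0.9 -1.4] w 0.0028
(0.4076, -0.2086, 0.28, -27.1) off [0.0049, 0.1295, -0.4711] ang [-1.1503, 0.0004, 0.0022]
(0.4076, -0.2086, 0.063, -27.1) off [0.2219, 0.1299, -0.4714] ang [-1.1503, 0.0004, 0.0022]
```

drive_tool(offset=[[0,0.011,-0.04],[0,0.022,-0.08],[0,0.033,-0.12],[0,0.044,-0.16],[0,0.054,-0.2],[0,0.065,-0.24],[0,0.076,-0.28],[0,0.087,-0.32],[0,0.098,-0.355],[0,0.106,-0.39]], angular=[[0.16,0,0],[0.32,0,0],[0.48,0,0],[0.65,0,0],[0.82,0,0],[0.99,0,0],[1.16,0,0],[1.33,0,0],[1.5,0,0],[1.66,0,0]])

```text
time_s: 17.1
tool_pos: [0.434, -0.1299, 0.284]
tool_rot: [97.8, 89.9, 89.4]
force: [0.7, 0.6, -1.1]
grip_width: 0.0026
```

```bash
python3 - <<'E'
from h import *
plan((.4076,-.2086,.25,-27.1),(.4076,-.2086,.15,-27.1))
E
```

```text
t 17.1 pos [ 0.434  -0.1299  0.284 ] x [ 0.     0.002 -1.   ] jaw [ 0.989 -0.146 -0.   ] F [ 0.7  0.6 -1.1] w 0.0026
(0.4076, -0.2086, 0.25, -27.1) off [0.0339, -0.0818, -0.0145] ang [0.326, -0.0006, -0.0018]
(0.4076, -0.2086, 0.15, -27.1) off [0.1339, -0.082, -0.0145] ang [0.326, -0.0006, -0.0018]
```

drive_tool(offset=[[0,-0.03,-0.005],[0.02,-0.06,-0.01],[0.06,-0.082,-0.0145],[0.1,-0.082,-0.0145],[0.13,-0.082,-0.0145],[0.134,-0.082,-0.0145],[0.134,-0.082,-0.0145]], angular=[[0.12,0,0],[0.24,0,0],[0.326,0,-0.002],[0.326,0,-0.002],[0.326,0,-0.002],[0.326,0,-0.002],[0.326,0,-0.002]])

```text
time_s: 17.98
tool_pos: [0.4076, -0.2087, 0.1502]
tool_rot: [-133.4, 89.9, -160.5]
force: [0.3, -1.1, -0.3]
grip_width: 0.0027
```

```bash
python3 - <<'E'
from h import *
st();plan((.4076,-.2086,.10,-27.1),(.4076,-.2086,.065,-27.1))
e=cam('side','s13.png')
s=cv2.imread('pics/s13.png')[180:380,180:380]
cv2.imwrite('pics/s13c.png',cv2.resize(s,None,fx=2.9,fy=2.9,interpolation=cv2.INTER_CUBIC))
d=cam('top');t=cv2.cvtColor(d['pixels'],cv2.COLOR_RGB2BGR)[240:360,300:440];cv2.imwrite('pics/t13c.png',cv2.resize(t,None,fx=4,fy=4))
E
```

```text
time_s 17.975
qpos [-29.3759  -5.2111  51.6422 116.7004   4.4862  66.6411  -6.7297]
tool_pos [ 0.4076 -0.2087  0.1502]
tool_rot [-133.423    89.9492 -160.519 ]
force [ 0.3084 -1.0945 -0.3463]
grip_width 0.0027
t 17.98 pos [ 0.4076 -0.2087  0.1502] x [-0.001 -0.    -1.   ] jaw [ 0.89  -0.455 -0.001] F [ 0.3 -1.1 -0.3] w 0.0027
(0.4076, -0.2086, 0.1, -27.1) off [0.0502, 0.0001, -0.0] ang [0.0001, -0.0006, 0.0006]
(0.4076, -0.2086, 0.065, -27.1) off [0.0852, 0.0001, -0.0] ang [0.0001, -0.0006, 0.0006]
```

View pics/s13c.png

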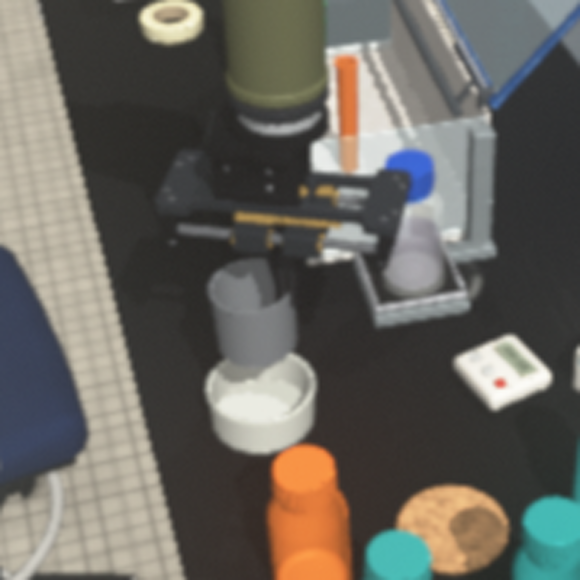

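View pics/t13c.png

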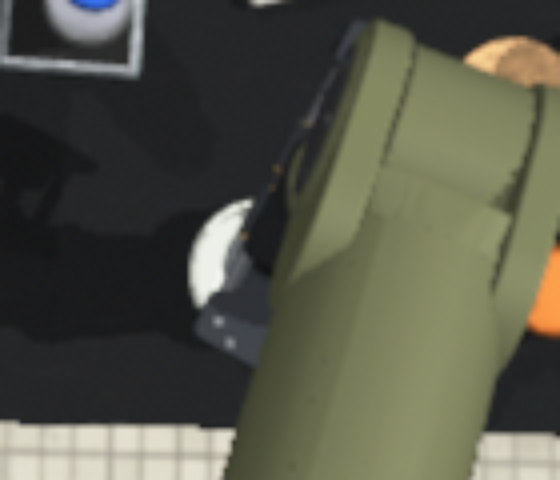

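```bash
python3 - <<'E'
from h import *
e=cam('side')
for p in([.378,-.1935,.091],[.378,-.1935,.153],[.378,-.1935,.038],[.378,-.1935,0.0]):
    q=proj(e,p);print(p,q.round(1),((q-180)*2.9).round(0))
E
```

```text
[0.378, -0.1935, 0.091] [268.6 296.2] [257. 337.]
[0.378, -0.1935, 0.153] [267.  276.7] [252. 281.]
[0.378, -0.1935, 0.038] [269.8 311.9] [261. 383.]
[0.378, -0.1935, 0.0] [270.7 322.7] [263. 414.]
```

drive_tool(offset=[[0.02,0,0],[0.04,0,0],[0.055,0,0],[0.065,0,0],[0.075,0,0],[0.082,0,0],[0.086,0,0],[0.086,0,0]], angular=[[0,0,0],[0,0,0],[0,0,0],[0,0,0],[0,0,0],[0,0,0],[0,0,0],[0,0,0]])

```text
time_s: 19.12
tool_pos: [0.4086, -0.2089, 0.065]
tool_rot: [9.6, 89.9, -17.5]
force: [-0.6, 0.0, -0.4]
grip_width: 0.0025
```

```bash
python3 - <<'E'
from h import *
plan((.4076,-.2086,.063,-27.1))
e=cam('side','s14.png')
s=cv2.imread('pics/s14.png')[230:380,200:350]
cv2.imwrite('pics/s14c.png',cv2.resize(s,None,fx=3.5,fy=3.5,interpolation=cv2.INTER_CUBIC))
E
```

```text
t 19.12 pos [ 0.4086 -0.2089  0.065 ] x [ 0.001 -0.    -1.   ] jaw [ 0.89  -0.455  0.001] F [-0.6  0.  -0.4] w 0.0025
(0.4076, -0.2086, 0.063, -27.1) off [0.002, -0.0002, -0.0011] ang [0.0002, 0.0013, -0.0002]
```

View pics/s14c.png

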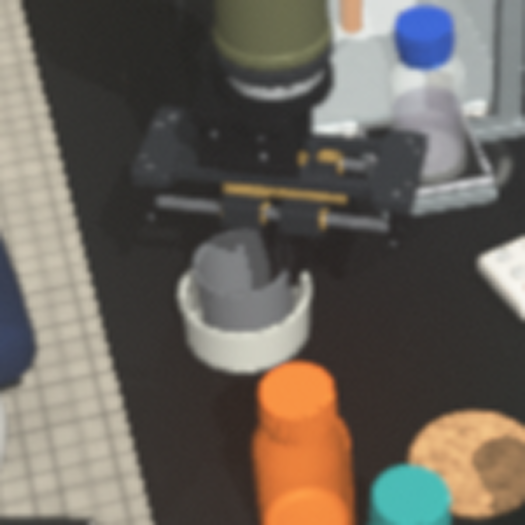

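drive_tool(offset=[[0.001,0,-0.001],[0.002,0,-0.001],[0.002,0,-0.001],[0.002,0,-0.001]], angular=[[0,0,0],[0,0,0],[0,0,0],[0,0,0]])

```text
time_s: 19.68
tool_pos: [0.4084, -0.2087, 0.0635]
tool_rot: [12.4, 89.8, -14.7]
force: [1.5, -0.0, 1.7]
grip_width: 0.0027
```

drive_tool(offset=[[0,0,0],[0,0,0],[0,0,0],[0,0,0]], angular=[[0,0,0],[0,0,0],[0,0,0],[0,0,0]], fingers=0.6)

```text
time_s: 20.18
tool_pos: [0.4082, -0.2086, 0.0634]
tool_rot: [13.4, 89.9, -13.7]
force: [-0.7, -0.5, -0.6]
grip_width: 0.0171
```

drive_tool(offset=[[-0.01,0,0],[-0.03,0,0],[-0.07,0,0],[-0.12,0,0],[-0.17,0,0],[-0.22,0,0]], angular=[[0,0,0],[0,0,0],[0,0,0],[0,0,0],[0,0,0],[0,0,0]])

```text
time_s: 20.92
tool_pos: [0.4073, -0.2089, 0.2858]
tool_rot: [27.9, 89.8, 0.8]
force: [0.8, -0.6, -0.5]
grip_width: 0.0174
```

```bash
python3 - <<'E'
from h import *
st()
plan((.5546,.305,.33,87))
e=cam('side','s15.png')
s=cv2.imread('pics/s15.png')[230:380,200:350]
cv2.imwrite('pics/s15c.png',cv2.resize(s,None,fx=3.5,fy=3.5,interpolation=cv2.INTER_CUBIC))
E
```

```text
time_s 20.925
qpos [-30.784  -13.2781  47.4288 105.4866   9.7359  83.4546 -12.3429]
tool_pos [ 0.4073 -0.2089  0.2858]
tool_rot [27.9164 89.7695  0.7855]
force [ 0.819  -0.5593 -0.5257]
grip_width 0.0174
t 20.93 pos [ 0.4073 -0.2089  0.2858] x [ 0.004  0.    -1.   ] jaw [ 0.89  -0.456  0.004] F [ 0.8 -0.6 -0.5] w 0.0174
(0.5546, 0.305, 0.33, 87) off [-0.0436, 0.5246, -0.1031] ang [1.1496, 0.0021, -0.0037]
```

View pics/s15c.png

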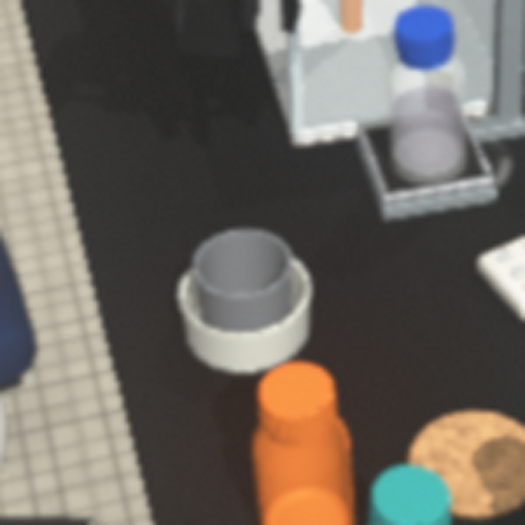

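drive_tool(offset=[[0.03,0,-0.02],[0.033,0,-0.033],[0.033,0,-0.033],[0.033,0,-0.033]], angular=[[0,0,0],[0,0,0],[0,0,0],[0,0,0]])

```text
time_s: 21.48
tool_pos: [0.3818, -0.1955, 0.2592]
tool_rot: [21.2, 89.2, -6.0]
force: [0.5, -1.0, -0.6]
grip_width: 0.0174
```

```bash
python3 - <<'E'
from h import *
st()
plan((.378,-.1935,.252,-27.1),(.4082,-.2086,.1,-27.1),(.4082,-.2086,.0634,-27.1))
E
```

```text
time_s 21.475
qpos [-24.373  -16.5398  40.3196 111.445   10.6288  80.6309 -14.0332]
tool_pos [ 0.3818 -0.1955  0.2592]
tool_rot [21.2257 89.1616 -5.9685]
force [ 0.5232 -0.9647 -0.557 ]
grip_width 0.0174
t 21.48 pos [ 0.3818 -0.1955  0.2592] x [ 0.015 -0.002 -1.   ] jaw [ 0.889 -0.457  0.014] F [ 0.5 -1.  -0.6] w 0.0174
(0.378, -0.1935, 0.252, -27.1) off [0.0071, 0.0, -0.0044] ang [-0.0016, 0.0136, -0.0053]
(0.4082, -0.2086, 0.1, -27.1) off [0.1596, -0.0004, 0.0273] ang [-0.0016, 0.0136, -0.0053]
(0.4082, -0.2086, 0.0634, -27.1) off [0.1962, -0.0006, 0.0268] ang [-0.0016, 0.0136, -0.0053]
```

drive_tool(offset=[[0.01,0,0.027],[0.05,0,0.027],[0.1,0,0.027],[0.13,0,0.027],[0.15,0,0.027],[0.17,0,0.027],[0.185,0,0.027],[0.192,0,0.027],[0.195,0,0.027],[0.195,0,0.027]], angular=[[0,0.013,-0.005],[0,0.013,-0.005],[0,0.013,-0.005],[0,0.013,-0.005],[0,0.013,-0.005],[0,0.013,-0.005],[0,0.013,-0.005],[0,0.013,-0.005],[0,0.013,-0.005],[0,0.013,-0.005]])

```text
time_s: 22.72
tool_pos: [0.4089, -0.2083, 0.0648]
tool_rot: [17.8, 89.9, -9.4]
force: [0.5, 0.0, 0.2]
grip_width: 0.0176
```

drive_tool(offset=[[0,0,0],[0,0,0],[0,0,0],[0,0,0],[0,0,0]], angular=[[0,0,0],[0,0,0],[0,0,0],[0,0,0],[0,0,0]], fingers=1, squeeze=15)

```text
time_s: 23.35
tool_pos: [0.4093, -0.2084, 0.0652]
tool_rot: [20.1, 89.9, -7.1]
force: [-0.8, 0.7, 3.6]
grip_width: 0.0031
```

```bash
python3 - <<'E'
from h import *
plan((.46,-.205,.0645,-27.1))
E
```

```text
t 23.35 pos [ 0.4093 -0.2084  0.0652] x [ 0.002 -0.    -1.   ] jaw [ 0.889 -0.457  0.002] F [-0.8  0.7  3.6] w 0.0031
(0.46, -0.205, 0.0645, -27.1) off [0.0007, 0.0262, 0.0436] ang [-0.0017, 0.0018, -0.0006]
```

drive_tool(offset=[[-0.0005,0.003,0.005],[-0.0005,0.006,0.01],[-0.0005,0.009,0.015],[-0.0005,0.012,0.02],[-0.0005,0.016,0.027],[-0.0005,0.02,0.034],[-0.0005,0.024,0.04],[-0.0005,0.027,0.045],[-0.0005,0.027,0.045],[-0.0005,0.022,0.038]], angular=[[0,0,0],[0,0,0],[0,0,0],[0,0,0],[0,0,0],[0,0,0],[0,0,0],[0,0,0],[0,0,0],[0,0,0]])

```text
time_s: 24.6
tool_pos: [0.4542, -0.2064, 0.0662]
tool_rot: [11.0, 89.8, -16.2]
force: [0.6, 0.2, -1.2]
grip_width: 0.0032
```

```bash
python3 - <<'E'
from h import *
plan((.46,-.205,.0645,-27.1))
e=cam('side','s16.png')
s=cv2.imread('pics/s16.png')[230:380,200:350]
cv2.imwrite('pics/s16c.png',cv2.resize(s,None,fx=3.5,fy=3.5,interpolation=cv2.INTER_CUBIC))
E
```

```text
t 24.6 pos [ 0.4542 -0.2064  0.0662] x [ 0.004 -0.001 -1.   ] jaw [ 0.89  -0.457  0.004] F [ 0.6  0.2 -1.2] w 0.0032
(0.46, -0.205, 0.0645, -27.1) off [0.0018, 0.0039, 0.0045] ang [-0.0013, 0.0041, -0.0008]
```

View pics/s16c.png

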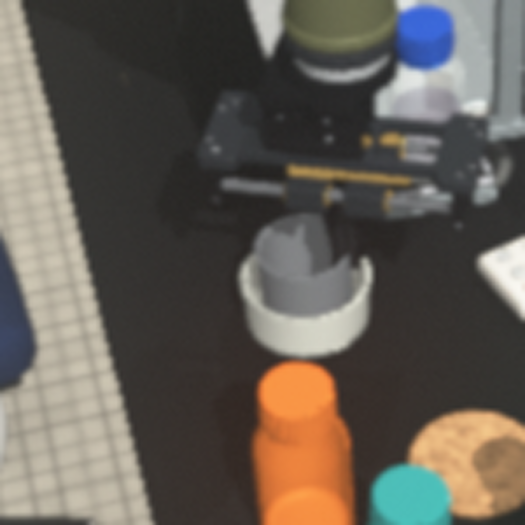

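drive_tool(offset=[[0.002,0,0],[0.002,0,0],[0.002,0,0],[0.002,0,0]], angular=[[0,0.004,0],[0,0.004,0],[0,0.004,0],[0,0.004,0]], fingers=0.6)

```text
time_s: 25.15
tool_pos: [0.4523, -0.2068, 0.064]
tool_rot: [154.8, 89.9, 127.5]
force: [0.4, -0.3, 0.3]
grip_width: 0.0173
```

drive_tool(offset=[[-0.01,0,0],[-0.03,0,0],[-0.07,0,0],[-0.12,0,0],[-0.17,0,0],[-0.22,0,0],[-0.25,0,0]], angular=[[0,0,0],[0,0,0],[0,0,0],[0,0,0],[0,0,0],[0,0,0],[0,0,0]])

```text
time_s: 26.02
tool_pos: [0.453, -0.2078, 0.3174]
tool_rot: [54.8, 89.8, 27.5]
force: [0.4, 0.2, -0.9]
grip_width: 0.0178
```

```bash
python3 - <<'E'
from h import *
st()
plan((.555,.305,.33,87),(.46,.0,.33,30))
E
```

```text
time_s 26.025
qpos [-29.0933  -5.1805  48.163   97.5622   3.7286  85.7753  -8.5956]
tool_pos [ 0.453  -0.2078  0.3174]
tool_rot [54.832  89.8086 27.5497]
force [ 0.443   0.2471 -0.9059]
grip_width 0.0178
t 26.02 pos [ 0.453  -0.2078  0.3174] x [ 0.003  0.002 -1.   ] jaw [ 0.889 -0.458  0.002] F [ 0.4  0.2 -0.9] w 0.0178
(0.555, 0.305, 0.33, 87) off [-0.0115, 0.5026, -0.1444] ang [1.147, 0.0001, -0.0035]
(0.46, 0.0, 0.33, 30) off [-0.0123, 0.1879, -0.0891] ang [-0.9998, 0.0031, -0.0015]
```

drive_tool(offset=[[-0.01,0.045,-0.013],[-0.01,0.09,-0.026],[-0.01,0.14,-0.04],[-0.01,0.19,-0.055],[-0.01,0.24,-0.07],[-0.01,0.29,-0.085],[-0.01,0.34,-0.1],[-0.01,0.39,-0.112],[-0.01,0.43,-0.125],[-0.01,0.47,-0.135]], angular=[[-0.17,0,0],[-0.34,0,0],[-0.51,0,0],[-0.68,0,0],[-0.85,0,0],[-1.02,0,0],[-1.19,0,0],[-1.36,0,0],[-1.53,0,0],[-1.7,0,0]], fingers=-0.5)

```text
time_s: 27.28
tool_pos: [0.5485, 0.2733, 0.3291]
tool_rot: [-46.8, 89.8, 23.7]
force: [0.2, -0.0, 0.3]
grip_width: 0.0653
```

```bash
python3 - <<'E'
from h import *
e=cam('side');g=blob(e,(50,100,40),(85,255,255),(250,150,320,240));print(g[:2])
m=g[2];top=m[m[:,1]<m[:,1].min()+14];print('top cols',top[:,0].min(),top[:,0].max(),m[:,1].min())
plan((.5555,.305,.25,87),(.5555,.305,.112,87))
E
```

```text
(array([286.37542662, 193.40614334]), array([281, 178,  11,  33, 293], dtype=int32))
top cols 281 291 178
t 27.32 pos [0.5478 0.2803 0.3278] x [ 0.003  0.004 -1.   ] jaw [0.323 0.947 0.005] F [-1.7  4.8 -0.9] w 0.0653
(0.5555, 0.305, 0.25, 87) off [0.0779, 0.0008, 0.0254] ang [-0.276, 0.0049, 0.0022]
(0.5555, 0.305, 0.112, 87) off [0.2159, 0.001, 0.0247] ang [-0.276, 0.0049, 0.0022]
```

drive_tool(offset=[[0,0,0.025],[0.03,0.001,0.025],[0.08,0.001,0.025],[0.12,0.001,0.025],[0.15,0.001,0.025],[0.15,0.001,0.025],[0.15,0.001,0.025]], angular=[[-0.15,0.005,0.002],[-0.276,0.005,0.002],[-0.276,0.005,0.002],[-0.276,0.005,0.002],[-0.276,0.005,0.002],[-0.276,0.005,0.002],[-0.276,0.005,0.002]])

```text
time_s: 28.2
tool_pos: [0.5563, 0.3053, 0.1798]
tool_rot: [-63.8, 89.9, 23.2]
force: [0.4, -0.2, -0.3]
grip_width: 0.0651
```

```bash
python3 - <<'E'
from h import *
plan((.5555,.305,.112,87))
e=cam('side','s17.png')
s=cv2.imread('pics/s17.png')[100:260,220:380]
cv2.imwrite('pics/s17c.png',cv2.resize(s,None,fx=3.5,fy=3.5,interpolation=cv2.INTER_CUBIC))
E
```

```text
t 28.2 pos [0.5563 0.3053 0.1798] x [ 0.002  0.001 -1.   ] jaw [0.053 0.999 0.001] F [ 0.4 -0.2 -0.3] w 0.0651
(0.5555, 0.305, 0.112, 87) off [0.0678, 0.0009, -0.0004] ang [-0.0004, 0.0011, 0.0023]
```

View pics/s17c.png

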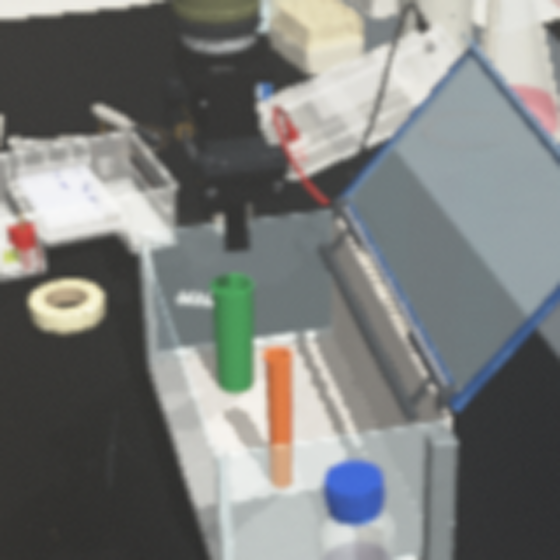

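drive_tool(offset=[[0.02,0.001,0],[0.04,0.001,0],[0.055,0.001,0],[0.064,0.001,0],[0.067,0.001,0],[0.067,0.001,0]], angular=[[0,0,0],[0,0.001,0.002],[0,0.001,0.002],[0,0.001,0.002],[0,0.001,0.002],[0,0.001,0.002]])

```text
time_s: 29.0
tool_pos: [0.556, 0.3056, 0.1133]
tool_rot: [-57.6, 89.9, 29.4]
force: [-0.0, -0.4, 0.1]
grip_width: 0.0653
```

drive_tool(offset=[[0,0,0],[0,0,0],[0,0,0],[0,0,0],[0,0,0],[0,0,0]], angular=[[0,0,0],[0,0,0],[0,0,0],[0,0,0],[0,0,0],[0,0,0]], fingers=1, squeeze=15)

```text
time_s: 29.75
tool_pos: [0.556, 0.3058, 0.1135]
tool_rot: [-53.3, 89.9, 33.7]
force: [0.7, 0.5, 1.4]
grip_width: 0.0387
```

drive_tool(offset=[[-0.01,0,0],[-0.03,0,0],[-0.06,0,0],[-0.1,0,0],[-0.15,0,0],[-0.18,0,0],[-0.2,0,0]], angular=[[0,0,0],[0,0,0],[0,0,0],[0,0,0],[0,0,0],[0,0,0],[0,0,0]])

```text
time_s: 30.62
tool_pos: [0.5563, 0.3055, 0.3175]
tool_rot: [-53.0, 89.6, 34.0]
force: [-0.6, 0.8, -0.8]
grip_width: 0.0387
```

```bash
python3 - <<'E'
from h import *
st()
e=cam('side','s18.png');d=cam('top')
s=cv2.imread('pics/s18.png')[60:260,200:400];t=cv2.cvtColor(d['pixels'],cv2.COLOR_RGB2BGR)[240:340,330:430]
cv2.imwrite('pics/c18.png',np.hstack([cv2.resize(s,(400,400)),cv2.resize(t,(400,400),interpolation=cv2.INTER_CUBIC)]))
E
```

```text
time_s 30.625
qpos [-50.2584  15.3156  24.2048  78.6376  -6.2696  87.0032  60.437 ]
tool_pos [0.5563 0.3055 0.3175]
tool_rot [-52.9909  89.6468  33.9745]
force [-0.5511  0.7789 -0.7666]
grip_width 0.0387
```

View pics/c18.png

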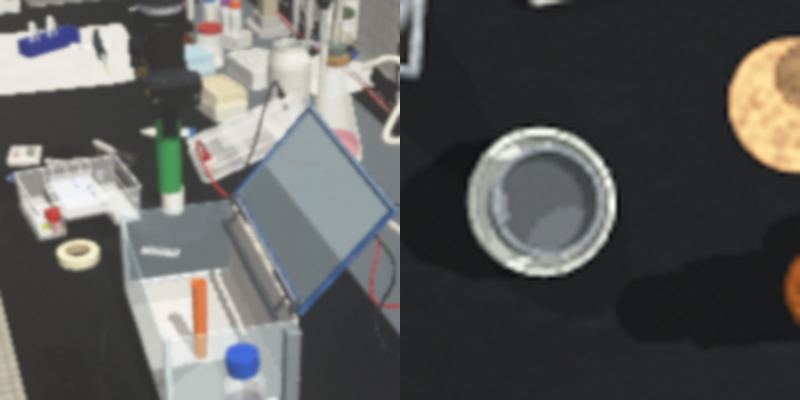

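```bash
python3 - <<'E'
from h import *
d=cam('top');e=cam('side');p=pot(d)
g=onz(d,330+143.5/4,240+203.5/4,.066);print('grey',g)
s=cv2.cvtColor(e['pixels'],cv2.COLOR_RGB2BGR)[270:350,250:330];t=cv2.cvtColor(d['pixels'],cv2.COLOR_RGB2BGR)[265:315,340:390]
cv2.imwrite('pics/c19.png',np.hstack([cv2.resize(s,(400,400),interpolation=cv2.INTER_CUBIC),cv2.resize(t,(400,400),interpolation=cv2.INTER_CUBIC)]))
plan((g[0],g[1],.32,0),(g[0],g[1],.2,0))
print((proj(e,[g[0],g[1],.066])-[250,270])*5)
E
```

```text
pot [347 272  37  37 703] ((364.93731689453125, 289.95166015625), (36.55524826049805, 37.25307846069336), 146.50970458984375) [ 0.4234 -0.1924  0.036 ] r 0.465
grey [ 0.41900738 -0.19147511  0.066     ]
t 30.82 pos [0.5558 0.3054 0.3142] x [ 0.002  0.002 -1.   ] jaw [0.053 0.999 0.002] F [-1.1 -0.3 -1.4] w 0.0386
(np.float64(0.4190073815056181), np.float64(-0.19147510614144772), 0.32, 0) off [-0.007, 0.1104, -0.5034] ang [1.518, 0.0032, 0.0005]
(np.float64(0.4190073815056181), np.float64(-0.19147510614144772), 0.2, 0) off [0.113, 0.1107, -0.5036] ang [1.518, 0.0032, 0.0005]
[174.87266382 148.45639078]
```

View pics/c19.png

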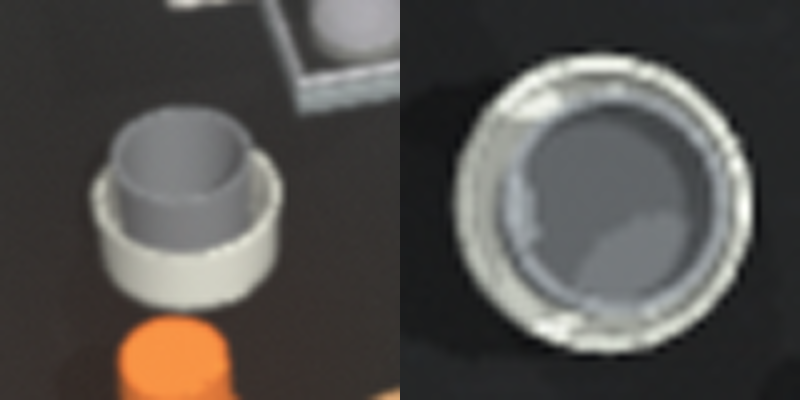

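```bash
python3 - <<'E'
from h import *
d=cam('top');e=cam('side')
print(tri([(d,367,290.1),(e,286.5,301)]),onz(d,367,290.1,.066),onz(e,286.5,301,.066))
E
```

```text
(array([ 0.42158518, -0.19464047,  0.06351345]), [[0.0, -0.2], [-0.2, 0.0]]) [ 0.42100493 -0.19429644  0.066     ] [ 0.42139505 -0.19730793  0.066     ]
```

drive_tool(offset=[[-0.005,0.012,-0.05],[-0.005,0.024,-0.1],[-0.005,0.036,-0.15],[-0.005,0.048,-0.2],[-0.005,0.06,-0.25],[-0.005,0.072,-0.3],[-0.005,0.084,-0.35],[-0.005,0.096,-0.4],[-0.005,0.106,-0.46],[-0.005,0.11,-0.5]], angular=[[0.15,0,0],[0.3,0,0],[0.45,0,0],[0.6,0,0],[0.76,0,0],[0.91,0,0],[1.06,0,0],[1.21,0,0],[1.36,0,0],[1.518,0,0]])

```text
time_s: 32.17
tool_pos: [0.4174, -0.1909, 0.3167]
tool_rot: [116.0, 89.9, 115.6]
force: [0.3, 0.2, -0.9]
grip_width: 0.0386
```

```bash
python3 - <<'E'
from h import *
plan((.421,-.195,.2,0),(.421,-.195,.1155,0))
E
```

```text
t 32.17 pos [ 0.4174 -0.1909  0.3167] x [-0.     0.001 -1.   ] jaw [ 1.    -0.008 -0.   ] F [ 0.3  0.2 -0.9] w 0.0386
(0.421, -0.195, 0.2, 0) off [0.1167, -0.0041, 0.0037] ang [-0.0076, -0.0005, -0.0009]
(0.421, -0.195, 0.1155, 0) off [0.2012, -0.0042, 0.0038] ang [-0.0076, -0.0005, -0.0009]
```

drive_tool(offset=[[0.04,-0.004,0.004],[0.08,-0.004,0.004],[0.11,-0.004,0.004],[0.117,-0.004,0.004],[0.117,-0.004,0.004]], angular=[[-0.008,0,0],[-0.008,0,0],[-0.008,0,0],[-0.008,0,0],[-0.008,0,0]])

```text
time_s: 32.8
tool_pos: [0.4212, -0.1948, 0.1998]
tool_rot: [143.3, 89.9, 143.4]
force: [0.1, 1.1, 0.2]
grip_width: 0.039
```

```bash
python3 - <<'E'
from h import *
st();plan((.421,-.195,.1155,0))
e=cam('side')
s=cv2.cvtColor(e['pixels'],cv2.COLOR_RGB2BGR)[220:350,220:350]
cv2.imwrite('pics/c20.png',cv2.resize(s,(520,520),interpolation=cv2.INTER_CUBIC))
E
```

```text
time_s 32.8
qpos [-29.6627  -7.333   48.4036 112.1917   5.7082  72.8449  16.8289]
tool_pos [ 0.4212 -0.1948  0.1998]
tool_rot [143.3372  89.9235 143.3547]
force [0.1289 1.0912 0.2329]
grip_width 0.039
t 32.8 pos [ 0.4212 -0.1948  0.1998] x [-0.001  0.001 -1.   ] jaw [ 1.     0.    -0.001] F [0.1 1.1 0.2] w 0.039
(0.421, -0.195, 0.1155, 0) off [0.0843, -0.0002, -0.0001] ang [0.0003, -0.0011, -0.0008]
```

View pics/c20.png

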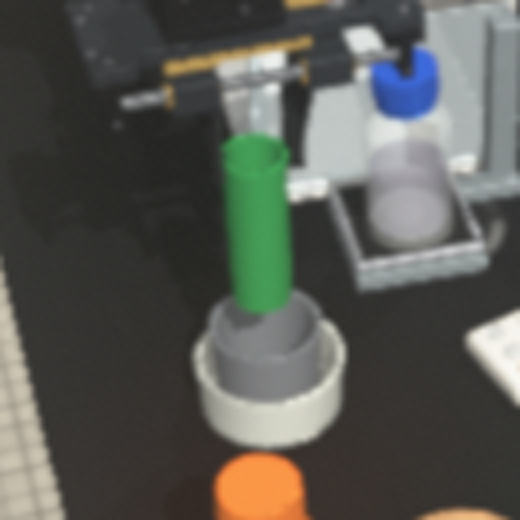

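```bash
python3 - <<'E'
from h import *
e=cam('side')
for z in(.0925,.2025): print((proj(e,[.4212,-.1948,z])-220)*4)
E
```

```text
[262.91084575 289.64242038]
[255.16198796 148.67343113]
```

Matches. Lower into the grey cup.

drive_tool(offset=[[0.015,0,0],[0.03,0,0],[0.045,0,0],[0.06,0,0],[0.072,0,0],[0.08,0,0],[0.083,0,0],[0.084,0,0],[0.084,0,0]], angular=[[0,-0.001,0],[0,-0.001,0],[0,-0.001,0],[0,-0.001,0],[0,-0.001,0],[0,-0.001,0],[0,-0.001,0],[0,-0.001,0],[0,-0.001,0]])

```text
time_s: 34.02
tool_pos: [0.4224, -0.1951, 0.1172]
tool_rot: [11.7, 89.8, 11.8]
force: [-0.2, -0.0, 0.1]
grip_width: 0.0388
```

drive_tool(offset=[[0,0,0],[0,0,0],[0,0,0],[0,0,0]], angular=[[0,0,0],[0,0,0],[0,0,0],[0,0,0]], fingers=-0.5)

```text
time_s: 34.52
tool_pos: [0.4225, -0.1951, 0.1172]
tool_rot: [11.5, 89.8, 11.6]
force: [-0.4, 0.4, -0.5]
grip_width: 0.0639
```

drive_tool(offset=[[-0.01,0,0],[-0.03,0,0],[-0.07,0,0],[-0.12,0,0],[-0.17,0,0],[-0.21,0,0]], angular=[[0,0,0],[0,0,0],[0,0,0],[0,0,0],[0,0,0],[0,0,0]])

```text
time_s: 35.28
tool_pos: [0.4219, -0.1956, 0.3301]
tool_rot: [8.8, 89.7, 8.8]
force: [0.5, 1.0, -0.3]
grip_width: 0.0653
```

```bash
python3 - <<'E'
from h import *
st();plan((.5515,.135,.33,87))
e=cam('side')
s=cv2.cvtColor(e['pixels'],cv2.COLOR_RGB2BGR)[220:350,220:350]
cv2.imwrite('pics/c21.png',cv2.resize(s,(520,520),interpolation=cv2.INTER_CUBIC))
E
```

```text
time_s 35.275
qpos [-30.5446 -11.966   45.261  100.1497   8.3398  88.0354  13.8485]
tool_pos [ 0.4219 -0.1956  0.3301]
tool_rot [ 8.7995 89.6557  8.8021]
force [ 0.5323  1.0304 -0.3019]
grip_width 0.0653
t 35.27 pos [ 0.4219 -0.1956  0.3301] x [ 0.006  0.001 -1.   ] jaw [1.    0.    0.006] F [ 0.5  1.  -0.3] w 0.0653
(0.5515, 0.135, 0.33, 87) off [0.0012, 0.3306, 0.1296] ang [-1.5184, 0.0054, 0.0038]
```

View pics/c21.png

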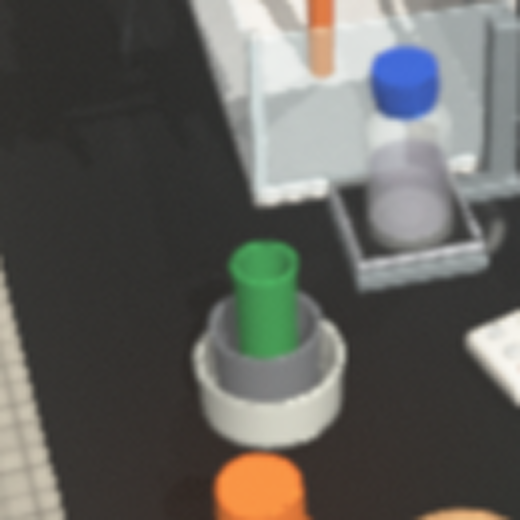

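drive_tool(offset=[[0,0.035,0.013],[0,0.07,0.026],[0,0.105,0.04],[0,0.14,0.053],[0,0.175,0.066],[0,0.21,0.08],[0,0.24,0.093],[0,0.27,0.105],[0,0.3,0.118],[0,0.33,0.13]], angular=[[-0.15,0,0],[-0.3,0,0],[-0.45,0,0],[-0.6,0,0],[-0.76,0,0],[-0.91,0,0],[-1.06,0,0],[-1.21,0,0],[-1.36,0,0],[-1.518,0,0]])

```text
time_s: 36.58
tool_pos: [0.5543, 0.1348, 0.337]
tool_rot: [-87.1, 89.2, 0.2]
force: [0.1, -0.5, 0.9]
grip_width: 0.0653
```

```bash
python3 - <<'E'
from h import *
e=cam('side');d=cam('top')
g=blob(e,(3,140,60),(18,255,255),(285,180,320,235));print(g[:2])
plan((.5515,.135,.20,87),(.5515,.135,.134,87))
E
```

```text
(array([299.41780822, 212.65753425]), array([296, 200,   7,  27, 146], dtype=int32))
t 36.67 pos [0.554  0.1385 0.3359] x [ 0.012  0.    -1.   ] jaw [0.045 0.999 0.001] F [ 1.5  1.1 -0.6] w 0.065
(0.5515, 0.135, 0.2, 87) off [0.1358, 0.004, -0.0037] ang [0.0074, 0.0008, 0.0121]
(0.5515, 0.135, 0.134, 87) off [0.2018, 0.0048, -0.0037] ang [0.0074, 0.0008, 0.0121]
```

drive_tool(offset=[[0.04,0.004,-0.004],[0.09,0.004,-0.004],[0.125,0.004,-0.004],[0.136,0.004,-0.004],[0.136,0.004,-0.004]], angular=[[0.007,0,0.012],[0.007,0,0.012],[0.007,0,0.012],[0.007,0,0.012],[0.007,0,0.012]])

```text
time_s: 37.3
tool_pos: [0.5516, 0.1342, 0.2004]
tool_rot: [-27.2, 90.0, 59.8]
force: [-0.4, 1.0, -0.3]
grip_width: 0.0652
```

```bash
python3 - <<'E'
from h import *
plan((.5515,.135,.134,87))
e=cam('side')
s=cv2.cvtColor(e['pixels'],cv2.COLOR_RGB2BGR)[100:260,220:380]
cv2.imwrite('pics/c22.png',cv2.resize(s,(560,560),interpolation=cv2.INTER_CUBIC))
E
```

```text
t 37.3 pos [0.5516 0.1342 0.2004] x [ 0.     0.001 -1.   ] jaw [0.053 0.999 0.001] F [-0.4  1.  -0.3] w 0.0652
(0.5515, 0.135, 0.134, 87) off [0.0664, 0.0001, 0.0007] ang [-0.0007, 0.0007, 0.0003]
```

View pics/c22.png

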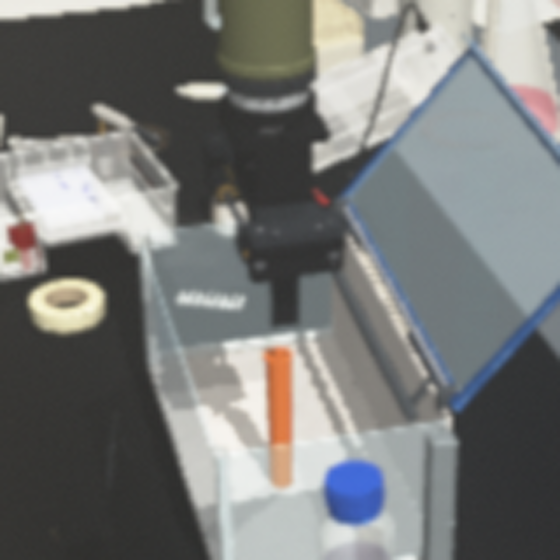

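drive_tool(offset=[[0.02,0,0.0005],[0.04,0,0.0005],[0.055,0,0.0005],[0.063,0,0.0005],[0.066,0,0.0005],[0.066,0,0.0005]], angular=[[0,0,0],[0,0,0],[0,0,0],[0,0,0],[0,0,0],[0,0,0]])

```text
time_s: 38.1
tool_pos: [0.5527, 0.1351, 0.1356]
tool_rot: [-56.4, 89.8, 30.6]
force: [-0.0, 0.1, 0.1]
grip_width: 0.0652
```

drive_tool(offset=[[0,0,0],[0,0,0],[0,0,0],[0,0,0],[0,0,0],[0,0,0],[0,0,0]], angular=[[0,0,0],[0,0,0],[0,0,0],[0,0,0],[0,0,0],[0,0,0],[0,0,0]], fingers=1, squeeze=15)

```text
time_s: 38.98
tool_pos: [0.5527, 0.1352, 0.1356]
tool_rot: [-55.9, 89.8, 31.1]
force: [0.7, 0.2, 0.1]
grip_width: 0.0229
```

drive_tool(offset=[[-0.01,0,0],[-0.03,0,0],[-0.06,0,0],[-0.1,0,0],[-0.15,0,0],[-0.18,0,0],[-0.19,0,0]], angular=[[0,0,0],[0,0,0],[0,0,0],[0,0,0],[0,0,0],[0,0,0],[0,0,0]])

```text
time_s: 39.85
tool_pos: [0.553, 0.1348, 0.3282]
tool_rot: [-59.6, 89.6, 27.4]
force: [-0.2, -0.2, -1.4]
grip_width: 0.0229
```

```bash
python3 - <<'E'
from h import *
st()
e=cam('side');d=cam('top');p=pot(d)
s=cv2.cvtColor(e['pixels'],cv2.COLOR_RGB2BGR);t=cv2.cvtColor(d['pixels'],cv2.COLOR_RGB2BGR)[265:315,340:390]
a=cv2.resize(s[60:260,200:400],(400,400));b=cv2.resize(t,(400,400),interpolation=cv2.INTER_CUBIC)
cv2.imwrite('pics/c23.png',np.hstack([a,b]))
cv2.imwrite('pics/c23b.png',cv2.resize(s[260:340,245:325],(560,560),interpolation=cv2.INTER_CUBIC))
E
```

```text
time_s 39.85
qpos [-48.587    6.8363  35.8574  87.3484  -4.1031  86.7279  74.2368]
tool_pos [0.553  0.1348 0.3282]
tool_rot [-59.5833  89.6061  27.3694]
force [-0.2261 -0.1829 -1.4026]
grip_width 0.0229
pot [347 272  37  37 561] ((364.93731689453125, 289.95166015625), (36.55524826049805, 37.25307846069336), 146.50970458984375) [ 0.4234 -0.1924  0.036 ] r 0.465
```

View pics/c23.png

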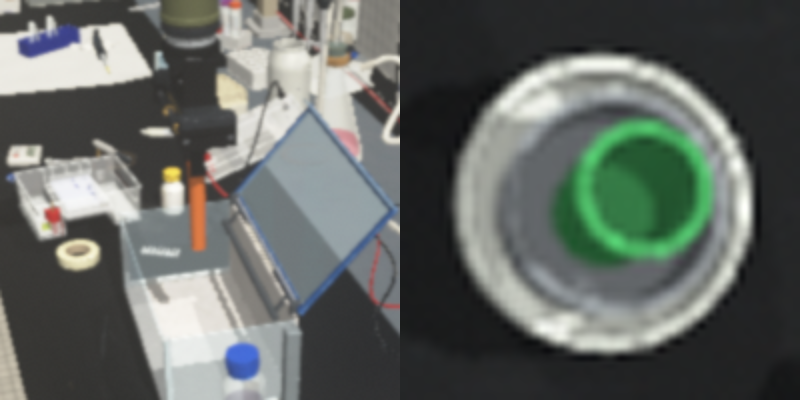

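View pics/c23b.png

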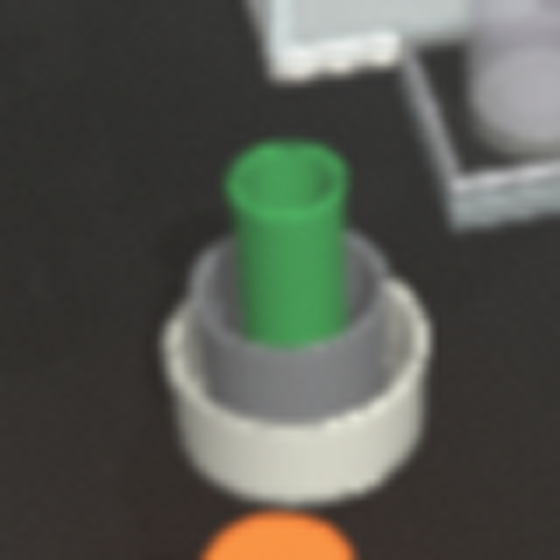

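```bash
python3 - <<'E'
from h import *
d=cam('top');e=cam('side')
print(tri([(d,370.5,288.5),(e,286.1,286)]),onz(d,370.5,288.5,.118),onz(e,286.1,286,.118))
s=telemetry.get_obs();p=np.array(s['tool_pos']);R=Ro.from_euler('xyz',s['tool_rot'],degrees=True);x=R.apply([1,0,0])
g=blob(e,(3,140,60),(18,255,255),(280,140,320,195));m=g[2];print(g[:2],p)
for h in(.016,.06,.129):
    q=p+x*h; u=proj(e,q); r=m[abs(m[:,1]-u[1])<1.5]; print(h,q.round(4),u.round(1),r[:,0].min(),r[:,0].max() if len(r) else '')
foot=m[:,1].max();print('foot row',foot,proj(e,p+x*(.1296)))
plan((.4225,-.195,.32,0))
E
```

```text
(array([ 0.42201916, -0.19723989,  0.11508203]), [[0.0, -0.2], [-0.2, 0.0]]) [ 0.421385   -0.19682211  0.118     ] [ 0.4216931  -0.20054726  0.118     ]
(array([298.01666667, 166.475     ]), array([294, 150,   8,  36, 240], dtype=int32)) [0.551607   0.13477303 0.32420742]
0.016 [0.5516 0.1348 0.3082] [297.5 148.7] 294 299
0.06 [0.5516 0.1348 0.2642] [297.9 163. ] 295 301
0.129 [0.5517 0.1349 0.1952] [298.5 184.4] 296 301
foot row 185 [298.55489681 184.556067  ]
t 40.05 pos [0.5516 0.1348 0.3242] x [ 0.001  0.001 -1.   ] jaw [0.053 0.999 0.001] F [ 0.1 -0.1 -1.3] w 0.0229
(0.4225, -0.195, 0.32, 0) off [0.0039, 0.1115, -0.3361] ang [1.5179, 0.001, -0.0002]
```

drive_tool(offset=[[0,0.011,-0.035],[0,0.022,-0.07],[0,0.033,-0.1],[0,0.045,-0.135],[0,0.056,-0.17],[0,0.067,-0.2],[0,0.078,-0.235],[0,0.09,-0.27],[0,0.1,-0.305],[0,0.1115,-0.337]], angular=[[0.15,0,0],[0.3,0,0],[0.45,0,0],[0.6,0,0],[0.76,0,0],[0.91,0,0],[1.06,0,0],[1.21,0,0],[1.36,0,0],[1.518,0,0]])

```text
time_s: 41.3
tool_pos: [0.4212, -0.1967, 0.3224]
tool_rot: [154.3, 89.9, 154.0]
force: [0.7, -0.3, -0.8]
grip_width: 0.0231
```

```bash
python3 - <<'E'
from h import *
plan((.422,-.196,.27,0))
E
```

```text
t 41.3 pos [ 0.4212 -0.1967  0.3224] x [-0.002  0.001 -1.   ] jaw [ 1.    -0.005 -0.002] F [ 0.7 -0.3 -0.8] w 0.0231
(0.422, -0.196, 0.27, 0) off [0.0524, 0.0007, 0.0009] ang [-0.0053, -0.0019, -0.0009]
```

drive_tool(offset=[[0.02,0.001,0.001],[0.04,0.001,0.001],[0.052,0.001,0.001],[0.052,0.001,0.001],[0.052,0.001,0.001]], angular=[[-0.005,-0.002,0],[-0.005,-0.002,0],[-0.005,-0.002,0],[-0.005,-0.002,0],[-0.005,-0.002,0]])

```text
time_s: 41.92
tool_pos: [0.4224, -0.1957, 0.2708]
tool_rot: [47.3, 90.0, 47.3]
force: [1.7, -0.3, 0.4]
grip_width: 0.0228
```

```bash
python3 - <<'E'
from h import *
plan((.422,-.196,.1416,0))
e=cam('side')
s=cv2.cvtColor(e['pixels'],cv2.COLOR_RGB2BGR)[230:330,240:340]
cv2.imwrite('pics/c24.png',cv2.resize(s,(580,580),interpolation=cv2.INTER_CUBIC))
g=blob(e,(3,140,60),(18,255,255),(260,220,310,300));print(g[1])
m=g[2];b=m[m[:,1]>m[:,1].max()-8];print('orange foot cols',b[:,0].min(),b[:,0].max(),m[:,1].max())
g=blob(e,(50,100,40),(85,255,255),(260,220,320,330));m=g[2];print(g[1])
s_=telemetry.get_obs();p=np.array(s_['tool_pos']);print(proj(e,p-[0,0,.1296]),proj(e,[.422,-.196,.118]))
E
```

```text
t 41.92 pos [ 0.4224 -0.1957  0.2708] x [ 0.001  0.001 -1.   ] jaw [ 1.    -0.     0.001] F [ 1.7 -0.3  0.4] w 0.0228
(0.422, -0.196, 0.1416, 0) off [0.1292, -0.0004, -0.0005] ang [-0.0, 0.0005, -0.0006]
[278 231  12  50 429]
orange foot cols 281 289 280
[277 281  18  28 398]
[285.52592975 277.3384645 ] [285.7406609  284.80732587]
```

View pics/c24.png

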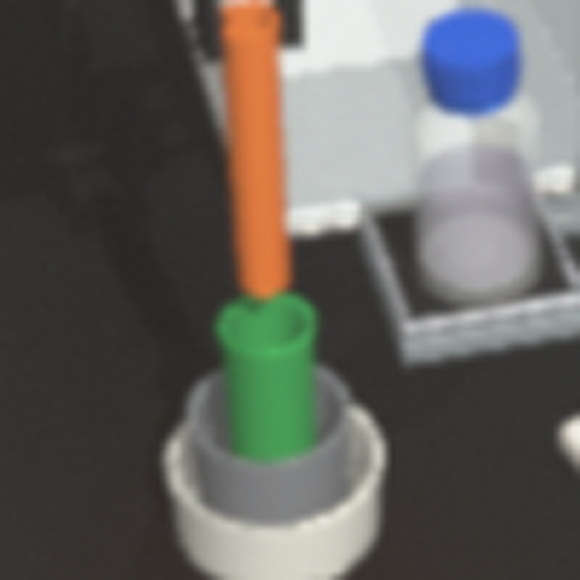

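drive_tool(offset=[[0.01,-0.001,0],[0.02,-0.0015,0],[0.03,-0.0015,0],[0.04,-0.0015,0],[0.05,-0.0015,0],[0.06,-0.0015,0],[0.06,-0.0015,0]], angular=[[0,0,0],[0,0,0],[0,0,0],[0,0,0],[0,0,0],[0,0,0],[0,0,0]])

```text
time_s: 42.85
tool_pos: [0.4221, -0.197, 0.2101]
tool_rot: [130.9, 89.9, 130.9]
force: [-0.2, 0.8, -1.0]
grip_width: 0.0231
```

```bash
python3 - <<'E'
from h import *
plan((.4225,-.1975,.1416,0))
e=cam('side')
s=cv2.cvtColor(e['pixels'],cv2.COLOR_RGB2BGR)[230:330,240:340]
cv2.imwrite('pics/c25.png',cv2.resize(s,(580,580),interpolation=cv2.INTER_CUBIC))
E
```

```text
t 42.85 pos [ 0.4221 -0.197   0.2101] x [-0.001  0.001 -1.   ] jaw [ 1.    -0.    -0.001] F [-0.2  0.8 -1. ] w 0.0231
(0.4225, -0.1975, 0.1416, 0) off [0.0685, -0.0005, 0.0005] ang [-0.0002, -0.0006, -0.0007]
```

View pics/c25.png

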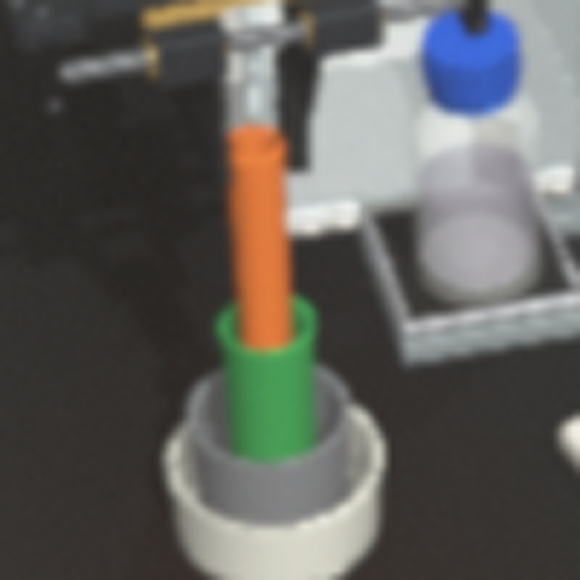

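It is inside the green cup. Continue to the bottom.

drive_tool(offset=[[0.01,0,0.0005],[0.02,0,0.0005],[0.03,0,0.0005],[0.04,0,0.0005],[0.05,0,0.0005],[0.06,0,0.0005],[0.066,0,0.0005],[0.069,0,0.0005],[0.069,0,0.0005]], angular=[[0,0,0],[0,0,0],[0,0,0],[0,0,0],[0,0,0],[0,0,0],[0,0,0],[0,0,0],[0,0,0]])

```text
time_s: 44.02
tool_pos: [0.4232, -0.1972, 0.1418]
tool_rot: [24.9, 90.0, 24.9]
force: [1.1, 0.3, -0.8]
grip_width: 0.0231
```

drive_tool(offset=[[0.001,0,0],[0.001,0,0],[0,0,0],[0,0,0]], angular=[[0,0,0],[0,0,0],[0,0,0],[0,0,0]], fingers=-0.3)

```text
time_s: 44.52
tool_pos: [0.4233, -0.1973, 0.142]
tool_rot: [20.7, 89.9, 20.7]
force: [0.3, 1.1, 0.6]
grip_width: 0.0531
```

drive_tool(offset=[[-0.01,0,0],[-0.03,0,0],[-0.07,0,0],[-0.12,0,0],[-0.17,0,0],[-0.19,0,0]], angular=[[0,0,0],[0,0,0],[0,0,0],[0,0,0],[0,0,0],[0,0,0]])

```text
time_s: 45.28
tool_pos: [0.424, -0.198, 0.3357]
tool_rot: [2.4, 89.6, 2.4]
force: [-0.7, -0.0, -0.4]
grip_width: 0.0567
```

```bash
python3 - <<'E'
from h import *
e=cam('side');d=cam('top')
s=cv2.cvtColor(e['pixels'],cv2.COLOR_RGB2BGR)
cv2.imwrite('pics/c26.png',cv2.resize(s[230:330,240:340],(580,580),interpolation=cv2.INTER_CUBIC))
a=blob(e,(100,120,60),(125,255,255),(300,220,350,260));print(a[:2],onz(e,*a[0],.151))
plan((.545,-.079,.33,0),(.545,-.079,.149,0))
E
```

```text
(array([320.86147186, 240.        ]), array([313, 232,  16,  17, 231], dtype=int32)) [ 0.54689866 -0.08881408  0.151     ]
t 45.38 pos [ 0.4243 -0.1979  0.3349] x [ 0.006  0.    -1.   ] jaw [ 1.    -0.     0.006] F [-0.1  0.6 -0.5] w 0.0564
(0.545, -0.079, 0.33, 0) off [0.0056, 0.119, 0.1206] ang [-0.0005, 0.0063, -0.0001]
(0.545, -0.079, 0.149, 0) off [0.1866, 0.119, 0.1195] ang [-0.0005, 0.0063, -0.0001]
```

View pics/c26.png

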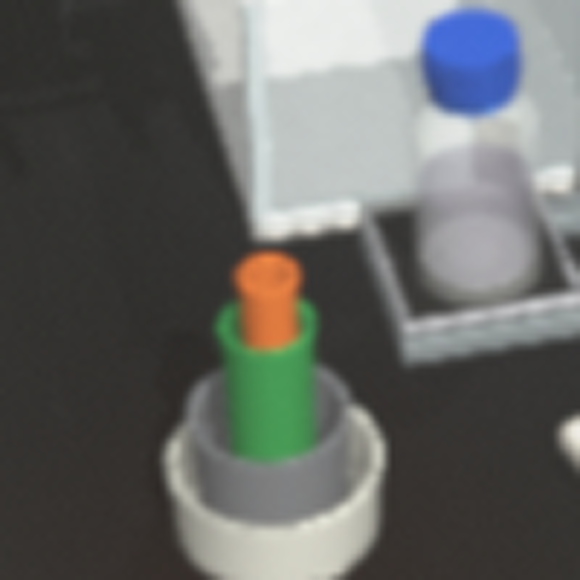

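```bash
python3 - <<'E'
from h import *
e=cam('side');d=cam('top')
a=blob(e,(100,120,60),(125,255,255),(300,220,350,260));b=blob(d,(100,120,60),(125,255,255),(300,200,345,260));print(b[:2])
print(tri([(d,*b[0]),(e,*a[0])]),onz(d,*b[0],.150))
t=cv2.cvtColor(d['pixels'],cv2.COLOR_RGB2BGR)
cv2.imwrite('pics/t26.png',cv2.resize(t[150:330,110:430],None,fx=2.4,fy=2.4,interpolation=cv2.INTER_CUBIC))
E
```

```text
(array([323.20415225, 232.09342561]), array([314, 223,  19,  19, 289], dtype=int32))
(array([ 0.55074696, -0.08035225,  0.1446656 ]), [[-0.1, 0.4], [0.4, -0.1]]) [ 0.55070808 -0.08043478  0.15      ]
```

View pics/t26.png

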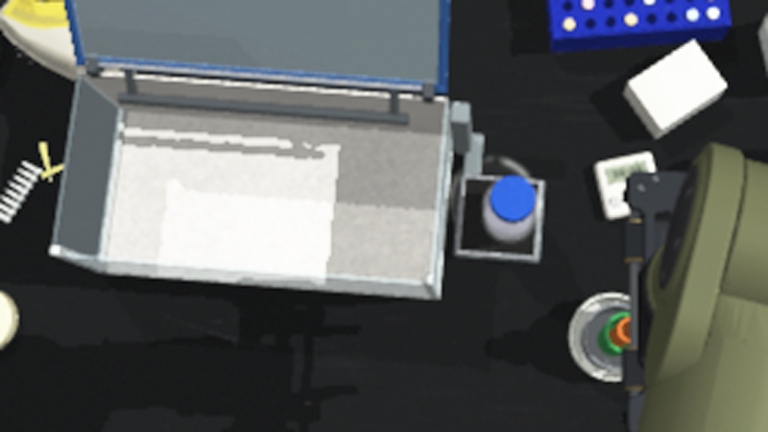

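drive_tool(offset=[[0,0.03,0.03],[0,0.06,0.06],[0,0.09,0.09],[0,0.118,0.12],[0,0.118,0.126],[0.05,0.118,0.126],[0.08,0.118,0.126],[0.1,0.118,0.126],[0.1,0.118,0.126]], angular=[[0,0.006,0],[0,0.006,0],[0,0.006,0],[0,0.006,0],[0,0.006,0],[0,0.006,0],[0,0.006,0],[0,0.006,0],[0,0.006,0]], fingers=-1)

```text
time_s: 46.6
tool_pos: [0.5469, -0.0802, 0.2298]
tool_rot: [179.4, 89.4, 179.3]
force: [-0.2, -0.2, 0.5]
grip_width: 0.087
```

```bash
python3 - <<'E'
from h import *
plan((.5515,-.079,.148,0))
e=cam('side')
s=cv2.cvtColor(e['pixels'],cv2.COLOR_RGB2BGR)
cv2.imwrite('pics/c27.png',cv2.resize(s[180:300,260:380],(560,560),interpolation=cv2.INTER_CUBIC))
E
```

```text
t 46.6 pos [ 0.5469 -0.0802  0.2298] x [-0.01  0.   -1.  ] jaw [ 1.    -0.002 -0.01 ] F [-0.2 -0.2  0.5] w 0.087
(0.5515, -0.079, 0.148, 0) off [0.0817, 0.0012, 0.0054] ang [-0.0019, -0.0097, -0.0001]
```

View pics/c27.png

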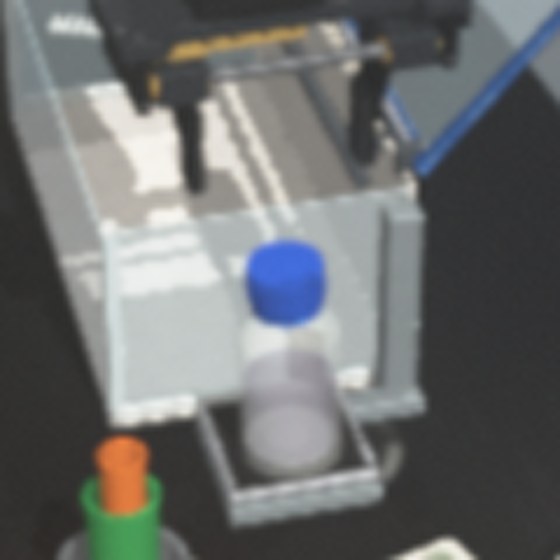

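drive_tool(offset=[[0.015,0.001,0.0055],[0.035,0.001,0.0055],[0.055,0.001,0.0055],[0.07,0.001,0.0055],[0.078,0.001,0.0055],[0.082,0.001,0.0055],[0.082,0.001,0.0055]], angular=[[-0.002,-0.01,0],[-0.002,-0.01,0],[-0.002,-0.01,0],[-0.002,-0.01,0],[-0.002,-0.01,0],[-0.002,-0.01,0],[-0.002,-0.01,0]])

```text
time_s: 47.52
tool_pos: [0.5531, -0.0792, 0.1494]
tool_rot: [3.5, 89.8, 3.5]
force: [0.0, 0.1, -0.3]
grip_width: 0.0871
```

drive_tool(offset=[[0,0,0],[0,0,0],[0,0,0],[0,0,0],[0,0,0],[0,0,0],[0,0,0]], angular=[[0,0,0],[0,0,0],[0,0,0],[0,0,0],[0,0,0],[0,0,0],[0,0,0]], fingers=1, squeeze=35)

```text
time_s: 48.4
tool_pos: [0.5531, -0.0792, 0.1494]
tool_rot: [4.9, 89.8, 4.9]
force: [-1.0, -0.4, 0.9]
grip_width: 0.0456
```

```bash
python3 - <<'E'
from h import *
plan((.5515,-.08,.3,0))
E
```

```text
t 48.4 pos [ 0.5531 -0.0792  0.1494] x [ 0.003  0.    -1.   ] jaw [1.    0.    0.003] F [-1.  -0.4  0.9] w 0.0456
(0.5515, -0.08, 0.3, 0) off [-0.1506, -0.0008, -0.0011] ang [0.0003, 0.0034, -0.0003]
```

drive_tool(offset=[[-0.005,0,0],[-0.012,0,0],[-0.02,0,0],[-0.028,0,0],[-0.036,0,0],[-0.05,-0.001,0],[-0.08,-0.001,0],[-0.12,-0.001,0],[-0.14,-0.001,0]], angular=[[0,0.003,0],[0,0.003,0],[0,0.003,0],[0,0.003,0],[0,0.003,0],[0,0.003,0],[0,0.003,0],[0,0.003,0],[0,0.003,0]])

```text
time_s: 49.52
tool_pos: [0.5535, -0.0808, 0.2927]
tool_rot: [6.2, 89.8, 6.2]
force: [1.3, -0.4, -5.7]
grip_width: 0.0452
```

```bash
python3 - <<'E'
from h import *
st()
d=cam('top','t28.png');e=cam('side','s28.png')
c=blob(d,(5,40,80),(28,220,255),(405,240,455,290)); el=cv2.fitEllipse(cv2.convexHull(c[2])); k=onz(d,*el[0],.003);print('coaster',c[1],el,k)
t=cv2.imread('pics/t28.png');s=cv2.imread('pics/s28.png')
cv2.imwrite('pics/c28.png',np.hstack([cv2.resize(t[150:350,120:460],(680,400)),]));cv2.imwrite('pics/c28b.png',cv2.resize(s[140:400,220:480],(570,570)))
plan((.4935,-.366,.27,0),(.4935,-.366,.131,0))
E
```

```text
time_s 49.525
qpos [-36.1687   6.5513  45.8648  92.3658  -4.8004  82.8507  10.0762]
tool_pos [ 0.5535 -0.0808  0.2927]
tool_rot [ 6.2066 89.7555  6.195 ]
force [ 1.3462 -0.3854 -5.7415]
grip_width 0.0452
coaster [412 249  34  35 944] ((428.5576171875, 265.9011535644531), (33.5495719909668, 35.393253326416016), 135.28985595703125) [ 0.49322139 -0.36560801  0.003     ]
t 49.62 pos [ 0.5542 -0.0808  0.2927] x [ 0.006  0.001 -1.   ] jaw [ 1.    -0.     0.006] F [ 0.2 -0.3 -5.2] w 0.0455
(0.4935, -0.366, 0.27, 0) off [0.0222, -0.2852, -0.0608] ang [-0.0, 0.006, -0.0006]
(0.4935, -0.366, 0.131, 0) off [0.1612, -0.2853, -0.0616] ang [-0.0, 0.006, -0.0006]
```

View pics/c28.png

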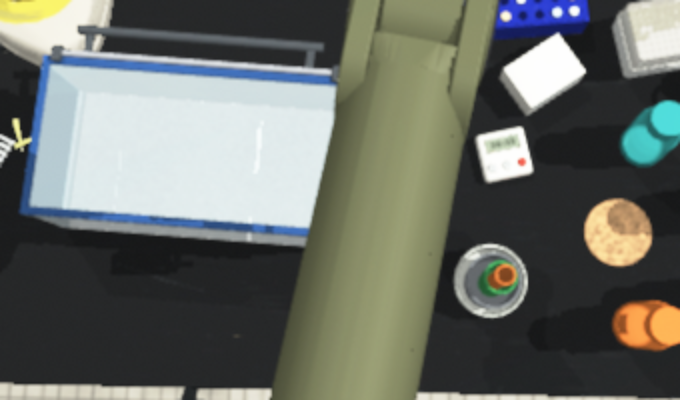

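View pics/c28b.png

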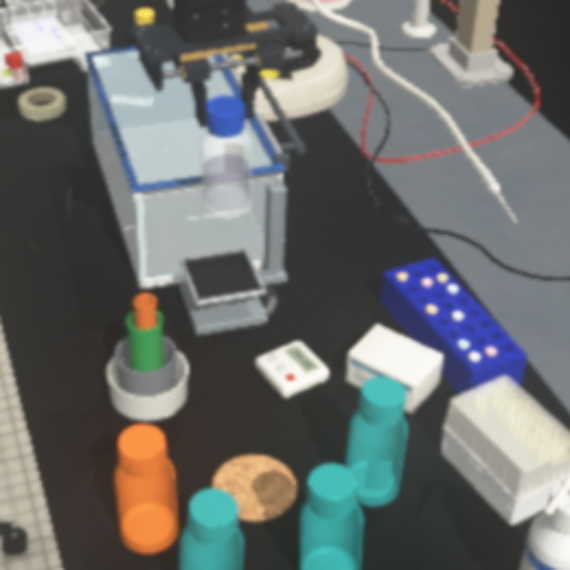

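drive_tool(offset=[[0,-0.04,-0.008],[0,-0.08,-0.016],[0,-0.12,-0.025],[0,-0.16,-0.034],[0,-0.2,-0.042],[0,-0.24,-0.052],[0,-0.27,-0.058],[0.01,-0.285,-0.061],[0.02,-0.285,-0.061],[0.02,-0.285,-0.061]], angular=[[0,0.006,0],[0,0.006,0],[0,0.006,0],[0,0.006,0],[0,0.006,0],[0,0.006,0],[0,0.006,0],[0,0.006,0],[0,0.006,0],[0,0.006,0]])

```text
time_s: 50.88
tool_pos: [0.4937, -0.3631, 0.2702]
tool_rot: [119.3, 89.7, 119.4]
force: [0.8, 0.4, -5.2]
grip_width: 0.0452
```

```bash
python3 - <<'E'
from h import *
st();plan((.4935,-.366,.131,0))
E
```

```text
time_s 50.875
qpos [ -9.4333  18.3677  54.8321  86.7445 -15.1193  82.9385  46.0788]
tool_pos [ 0.4937 -0.3631  0.2702]
tool_rot [119.2989  89.7389 119.4321]
force [ 0.7874  0.3994 -5.1574]
grip_width 0.0452
t 50.88 pos [ 0.4937 -0.3631  0.2702] x [-0.002  0.004 -1.   ] jaw [ 1.     0.002 -0.002] F [ 0.8  0.4 -5.2] w 0.0452
(0.4935, -0.366, 0.131, 0) off [0.1392, -0.0034, 0.0001] ang [0.0023, -0.0022, -0.004]
```

drive_tool(offset=[[0.03,-0.003,0],[0.06,-0.0035,0],[0.09,-0.0035,0],[0.11,-0.0035,0],[0.122,-0.0035,0],[0.13,-0.0035,0],[0.134,-0.0035,0],[0.137,-0.0035,0],[0.138,-0.0035,0],[0.138,-0.0035,0]], angular=[[0.002,-0.002,-0.004],[0.002,-0.002,-0.004],[0.002,-0.002,-0.004],[0.002,-0.002,-0.004],[0.002,-0.002,-0.004],[0.002,-0.002,-0.004],[0.002,-0.002,-0.004],[0.002,-0.002,-0.004],[0.002,-0.002,-0.004],[0.002,-0.002,-0.004]])

```text
time_s: 52.12
tool_pos: [0.4935, -0.3662, 0.1324]
tool_rot: [-52.9, 90.0, -52.9]
force: [-1.1, -0.1, -5.8]
grip_width: 0.0452
```

```bash
python3 - <<'E'
from h import *
plan((.4935,-.366,.13,0))
e=cam('side')
s=cv2.cvtColor(e['pixels'],cv2.COLOR_RGB2BGR)
cv2.imwrite('pics/c29.png',cv2.resize(s[260:400,260:400],(560,560),interpolation=cv2.INTER_CUBIC))
E
```

```text
t 52.12 pos [ 0.4935 -0.3662  0.1324] x [ 0. -0. -1.] jaw [1. 0. 0.] F [-1.1 -0.1 -5.8] w 0.0452
(0.4935, -0.366, 0.13, 0) off [0.0024, 0.0002, -0.0] ang [0.0003, 0.0001, 0.0002]
```

View pics/c29.png

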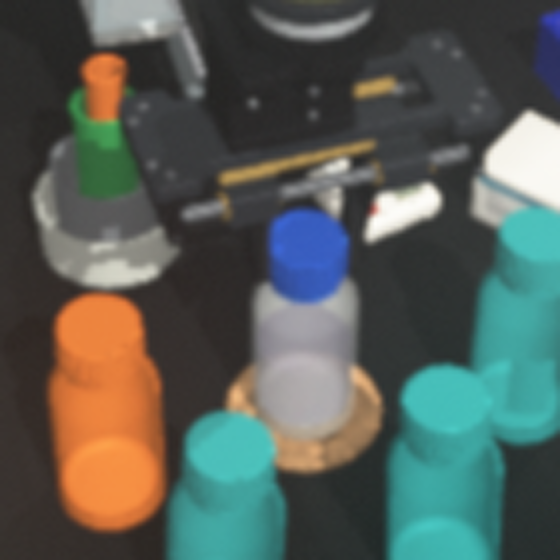

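Still hanging (−5.8 N); lower in small steps.

drive_tool(offset=[[0.001,0,0],[0.0015,0,0],[0.002,0,0],[0.0025,0,0],[0.003,0,0],[0.003,0,0]], angular=[[0,0,0],[0,0,0],[0,0,0],[0,0,0],[0,0,0],[0,0,0]])

```text
time_s: 52.92
tool_pos: [0.4938, -0.3668, 0.1309]
tool_rot: [-27.0, 89.9, -27.0]
force: [-2.2, 1.7, 5.3]
grip_width: 0.0454
```

Landed (+5.3 N). Release and withdraw.

drive_tool(offset=[[0,0,0],[0,0,0],[0,0,0],[0,0,0],[0,0,0],[0,0,0]], angular=[[0,0,0],[0,0,0],[0,0,0],[0,0,0],[0,0,0],[0,0,0]], fingers=-1)

```text
time_s: 53.68
tool_pos: [0.4938, -0.3668, 0.1309]
tool_rot: [-28.9, 89.9, -28.9]
force: [0.9, 0.2, 0.0]
grip_width: 0.0861
```

drive_tool(offset=[[-0.01,0,0],[-0.03,0,0],[-0.07,0,0],[-0.12,0,0],[-0.17,0,0],[-0.2,0,0],[-0.2,0,0],[-0.2,0,0]], angular=[[0,0,0],[0,0,0],[0,0,0],[0,0,0],[0,0,0],[0,0,0],[0,0,0],[0,0,0]])

```text
time_s: 54.68
tool_pos: [0.4932, -0.3666, 0.331]
tool_rot: [-17.8, 89.9, -17.8]
force: [0.0, -0.1, -0.2]
grip_width: 0.0872
```

drive_tool(offset=[[0,0.05,0.01],[0,0.1,0.02],[0,0.15,0.03],[0,0.2,0.04],[0,0.25,0.05],[0,0.3,0.06],[0,0.35,0.06],[0,0.4,0.06],[0,0.4,0.06],[0,0.4,0.06]], angular=[[0,0,0],[0,0,0],[0,0,0],[0,0,0],[0,0,0],[0,0,0],[0,0,0],[0,0,0],[0,0,0],[0,0,0]])

```text
time_s: 55.92
tool_pos: [0.5528, 0.0328, 0.3301]
tool_rot: [-91.7, 89.9, -91.7]
force: [0.6, -2.0, 0.3]
grip_width: 0.0872
```

```bash
python3 - <<'E'
from h import *
st()
d=cam('top','t30.png');e=cam('side','s30.png')
a=blob(e,(100,120,60),(125,255,255),(300,290,370,350));b=blob(d,(100,120,60),(125,255,255),(410,240,470,285))
print('cap',tri([(d,*b[0]),(e,*a[0])]))
p=pot(d)
t=cv2.imread('pics/t30.png');s=cv2.imread('pics/s30.png')
cv2.imwrite('pics/c30.png',cv2.resize(t[150:340,120:500],(760,380)));cv2.imwrite('pics/c30b.png',cv2.resize(s[140:400,220:480],(580,580)))
E
```

```text
time_s 55.925
qpos [-45.4688   5.1239  42.556   89.0505  -3.3683  87.1836  -2.8701]
tool_pos [0.5528 0.0328 0.3301]
tool_rot [-91.7055  89.901  -91.7147]
force [ 0.5747 -1.9737  0.2745]
grip_width 0.0872
cap (array([ 0.48921975, -0.36645003,  0.12908591]), [[-0.1, 0.3], [0.4, -0.1]])
pot [347 272  37  37 561] ((365.06146240234375, 289.91851806640625), (36.20884704589844, 37.34624099731445), 156.98513793945312) [ 0.4235 -0.1927  0.036 ] r 0.465
```

View pics/c30.png

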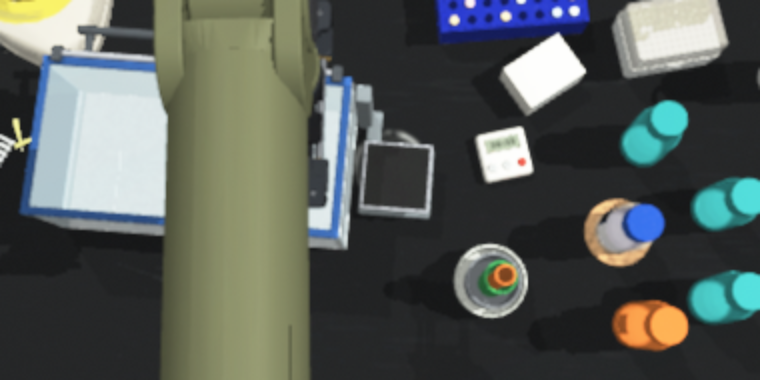

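View pics/c30b.png

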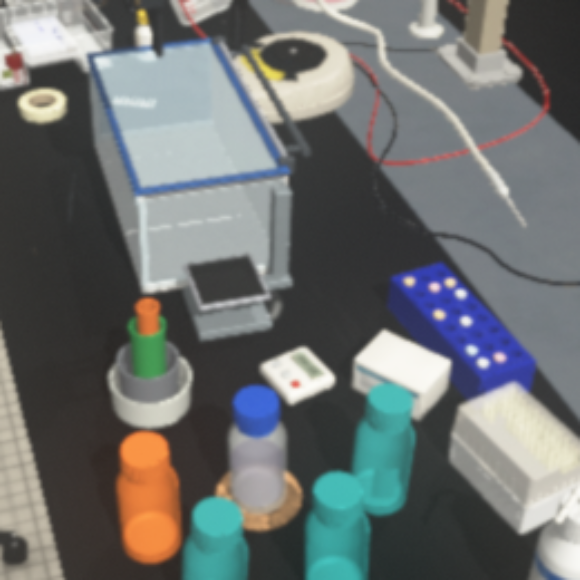

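All in place: the flap is shut and the bottle is on the coaster, 138 mm tall and upright (cap mid at z 0.129). The three cups are nested and the carton and timer have not moved.

```bash
python3 -c "
from cell import sign_off
print(sign_off())"
```

```text
the job is handed in; nothing more can be done
None
```

The job is done and handed in at about 56 s of the 210 s allowed. The bottle held the flap open while I took out every cup in the dispenser. There were three, grey, green and orange; the blue one was absent. They are nested upright in the white pot in that order, and the bottle is back on its coaster.

- **Pot moved:** the pot was knocked to about 0.424 m from the base while I was lifting out the grey cup, at the very edge of my reach. With the grey cup already in it, I pulled the pot about 4.5 cm back out by that cup's rim, so it now stands at about (0.423, -0.193). I did not lift it.
- **Last checks:**
  - The flap is shut and the dispenser is empty.
  - The bottle is upright on the coaster. Its cap centre measured 0.129 m high, which is where it was at the start.
  - The nest is upright.
  - The carton and timer were never touched and look unmoved.
  - The gripper is clear of everything.
- **Small disagreements:** the two camera views differed by 2–4 mm (up to about 10 mm for the bottle cap on the treadle). The cap's measured x was about 4 mm less than where the gripper released it; it was off by a similar amount from the coaster centre at the start. No check failed.

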